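# Slide the tall bottle into the analyser's bay and shut its gate

### The job

Slide the tall slim bottle along the bench into the open bottle bay on the front of the analyser, pushing it gently and low down so that it stays upright, until it stands fully inside; then swing the bay's gate shut behind it. Use only fingertips or the outside of the fingers: do not grip or lift the bottle, and leave everything else on the bench where it is.

Things in the scene. Friction and masses are not known exactly. Their poses are not given: they have to be found in the camera images.
- bottle: the tall slim bottle: round, off-white plastic, paper label, grey cap, closed; 215 mm high, 64 mm across (straight side up to 160 mm, then shoulder and 36 mm cap), 0.4 to 0.65 kg. Origin: centre of its underside, z up. On the bench (friction 0.4 to 0.65) it slides when pushed within 40 mm of the bench and may tip when pushed above 50 mm.
- bay: analyser with its bottle bay, fixed: white housing with a low steel fence on its front. Origin: middle of the bay, at bench level (no floor). Its x points into the bay, y to the left seen so, z up. Inside 88 mm wide (y +-44) and 76 deep: mouth at x = -38 mm, back at +38. Fence 45 high, 4 thick, flange left of the mouth to y = 78. Housing: x 42 to 302, y -235 to 90, 200 high.
- gate (a joint): the gate's angle, rad: 0 shut (across the mouth, against the flange), growing as it swings out and to the right; starts at 1.75 to 2.1, stops at 2.2. A metal strip 125 mm long, 4 thick, 12 to 45 mm above the bench, with a 12 mm lip turned outward at its free end. It needs about 0.5 N at the free end, stays where it is left and has no latch.
- gate_hinge (a point): the gate's upright hinge axis at the bay's right front corner (bay x = -40 mm, y = -50 mm), 28 mm above the bench. Its own y points along the gate to the free end; its -x side is the outer face, the one to push to shut it.
- gate_push (a point): point on the gate's outer face 100 mm from the hinge, at mid-height, 28 mm above the bench.
- squat: the squat bottle, a bystander: same plastic as the tall one but only 102 mm high, 68 mm across. Origin: centre of its underside.
- cup_far: lidded specimen cup, a bystander: 70 mm high, 66 mm across the lid. Origin: centre of its underside.
- cup_near: lidded specimen cup, a bystander: 70 mm high, 66 mm across the lid. Origin: centre of its underside.
- tip_box: pipette-tip box, a bystander: 122 x 85 mm, 69 mm high. Origin: centre of its underside.
- marker: marker pen lying on the bench, a bystander: 135 mm long, 13 mm thick. Origin: under its middle; it lies along its own x.
- small_rack: small white tube rack with capped tubes, a bystander: 101 x 69 mm, tube caps up to 105 mm high. Origin: centre of its underside.
Mind the look-alikes: they are no part of the job. What is shaped like the bottle but green is not meant.

How it is judged (in metres and radians):
At the end, for the whole second after the job is handed in: The bottle stands upright on the bench (within 0.05 rad), at rest, wholly inside the bay (its middle within 10 mm of the bay's middle in depth and 18 mm sideways), and the gate is shut (under 0.07 rad). Nothing is being touched (x of bottle in the frame of bay between -0.01 and 0.012 m and y of bottle in the frame of bay between -0.018 and 0.018 m and angle between bottle's own z axis and vertical below 0.05 rad and height (world z) of bottle below 0.004 m and linear speed of bottle below 0.01 m/s and value of joint gate below 0.07 rad).
It fails at once if the bottle was tipped (more than 0.2 rad) (angle between bottle's own z axis and vertical above 0.2 rad).
It fails at once if the bottle was lifted off the bench (more than 12 mm) (height (world z) of bottle above 0.012 m).
It fails at once if the bottle was gripped or pressed hard (over 30 N from the fingers) (contact force between the fingers and bottle above 30 N).
It fails at once if a bystander was shifted by more than 25 mm (distance of any of squat, cup_far, cup_near, tip_box, marker, small_rack from where it was at the start of the episode above 0.025 m).
It also fails if it takes over 72 s, if anything falls off the work surface, if the arm or the gripper's body presses on something with over 40 N, if the wrist force passes 120 N, or if a joint passes its speed limit or range.

### The arm

A 6-joint arm with a two-finger parallel gripper is mounted at the origin on the work surface. World frame = base frame: x ahead of the robot, y to its left, z up, the work surface at z = 0. Lengths are in mm, angles in rad, forces in N, time in s.
With the tool pointing down it reaches from about 350 to 775 mm from the base axis. Payload 7.3 kg.
Tool frame: the origin (TCP) lies on the centre line of the jaws, within the pads' length; the fingertips stand 22 mm ahead of it and the grasp point (between the pads) lies 3 mm ahead of it; x points along the fingers, z is the direction in which the jaws open and shut, and the axes are right-handed (so a half turn about x gives the same grasp; the last joint's range is limited). The gripper opens to 92 mm and grips with 3 to 60 N. Pads are 19 mm wide; open, the fingers measure 130 mm over their backs; the gripper's body (75 mm by 190 mm) begins 47 mm behind the grasp point.
Start: joints at [-0.146, 0.342, 1.524, -0, 1.275, -0.146], TCP at [525.019, 0.019, 222.841] pointing down, gripper open.
Joint ranges: [-2.53, 2.53], [-0.77, 2.02], [0.04, 2.7], [-1, 4.14], [0.28, 2.66], [-3.11, 3.11]. Speed limits (rad/s): [2.57, 2.57, 3.14, 3.14, 3.14, 3.14].

### API

Orientations are given as [roll, pitch, yaw] about the fixed x, y, z axes, in that order (R = Rz(yaw) Ry(pitch) Rx(roll)).
In Python, from plant import readout, imaging, bot gives the robot as it stands.
- The arm moves only by the tool arm_command, never from a script. Its argument "plan" is a list of rows, each an object of numbers: "tx", "ty", "tz": the shift along the tool's x, y, z in cm; "wx", "wy", "wz": the turn, a rotation vector about the tool's x, y, z in rad; "jaw": the opening, from -1 (shut) to 1 (fully open). In form: [{"tx": .., "ty": .., "tz": .., "wx": .., "wy": .., "wz": .., "jaw": ..}, ...]. A call has 1 to 20 rows; each row shifts and turns the commanded pose from where the row before left it, along the tool's axes as they then stand; what a row does not reach is not made up. A row lasts 1/10 s, in which the tool goes at most 50 mm and 8.59 degrees, less where a joint would pass 70% of its speed; a pose out of reach is approached as far as the arm can. A call with a gripper value outside its range is refused whole. The fingers move at their own pace and stop on an object; the grip force is fixed at half the most. Time passes only in rows, so rows that do not move let the fingers close. It gives the time, the measured TCP pose, the force and the opening at its end, in the units of the state.
- readout.get_obs(): the state, without advancing time (a new reading comes with each control period).
- imaging.capture(name): name is "scene" or "side" or "wrist"; returns the picture (480x640x3 uint8, blue, green, red); there is no depth.
- imaging.get_calibration(name): a dict with "fx", "fy", "cx", "cy" (pixels), "position" and "rotation" of the camera in the world; the wrist camera has in their place "mount" (4x4, takes a point from camera to tool coordinates, whose origin is the TCP and whose axes are the tool frame's). Camera axes: x right, y up, looking along -z (the intrinsics and any distortion apply to the point x, -y, -z); pixel columns grow to the right and rows downward; lengths in mm; the calibration is good to about 2 mm. A picture is of the moment at which its call begins: read the wrist's pose just before it. get_calibration takes no time and is no camera call.
- bot.close_job(): hands the job in, once; it reports no verdict.
The state is a dict: "time": time; "joint_positions": joint angles; "dq": joint speeds; "tau": joint torques, N m; "tool_pos": TCP position; "tcp_rot": TCP orientation; "contact_force": force on the tool from outside, world axes, zero at the start; "moment": the same for the moment, N m; "grip_width": finger opening in mm.
Only numpy, scipy, OpenCV 4.12 (cv2) and the standard library are available. Lean on these libraries where they do the work, as an engineer would, in place of code of your own. Each camera call takes 0.05 s, during which the arm holds its last target.

## Working session

There is one attempt and no reset: what is moved stays moved. The work goes in short steps, Python scripts to look and compute and a tool call to move; the robot and the scene stay as the last step left them, time stands still between calls to the robot, and variables do not carry over. Pictures are saved under pics/ and viewed, and the job is handed in when it is done.

Besides the shell and the picture viewer there is one more tool, called after ">>>" as name(argument=value, ...) on one line, values as JSON. arm_command: Moves the arm, as the interface text tells. Its arguments: {"type":"object","properties":{"plan":{"type":"array"}},"required":["plan"]}

```bash
mkdir -p pics; ls; python3 - <<'E'
from plant import readout, imaging, bot
import cv2
print(readout.get_obs())
for n in ("scene","side","wrist"):
    print(n,imaging.get_calibration(n))
for n in ("scene","side"):
    cv2.imwrite(f"pics/{n}0.png",imaging.capture(n))
E
```

```text
pics
{'time': 0.0, 'joint_positions': array([-1.46024674e-01,  3.42743204e-01,  1.52499966e+00, -1.63026367e-05,
        1.27539347e+00, -1.46000998e-01]), 'dq': array([-0.0005294 , -0.0005469 , -0.00068204, -0.00138244, -0.0005848 ,
        0.00039795]), 'tau': array([ 7.61924657e-04, -4.31245601e+01, -2.44219762e+01,  7.17750052e-02,
        5.59406646e-02, -1.04314388e-04]), 'tool_pos': array([5.24595575e+02, 6.37081502e-02, 2.22140394e+02]), 'tcp_rot': array([3.00569   , 1.56925257, 3.00567108]), 'contact_force': array([-0.34236135, -0.10525709,  0.77959846]), 'moment': array([ 0.00620397, -0.0036504 ,  0.00889451]), 'grip_width': 91.97516224255587}
scene {'fx': 434.68878971729504, 'fy': 434.68878971729504, 'cx': 331.2931542540441, 'cy': 242.01539802373313, 'position': array([1037.56724918,  366.30700398,  887.53415639]), 'rotation': array([6.42008658e-01, 3.62351971e-04, 2.33169256e+00])}
side {'fx': 535.850941479821, 'fy': 535.850941479821, 'cx': 319.6010252441968, 'cy': 238.14052634792512, 'position': array([ 418.95594394, -971.53134041,  832.19494328]), 'rotation': array([ 0.86960624, -0.01765877, -0.16253213])}
wrist {'fx': 359.5666484164568, 'fy': 359.5666484164568, 'cx': 318.2991337489049, 'cy': 236.18122638074686, 'mount': array([[-4.72850426e-04,  2.82376888e-01, -9.59303429e-01,
        -1.62142775e+02],
       [-1.18888589e-03,  9.59302700e-01,  2.82377259e-01,
         7.66454470e+01],
       [ 9.99999181e-01,  1.27402452e-03, -1.17892792e-04,
        -5.39495868e-01],
       [ 0.00000000e+00,  0.00000000e+00,  0.00000000e+00,
         1.00000000e+00]])}
```

View pics/scene0.png

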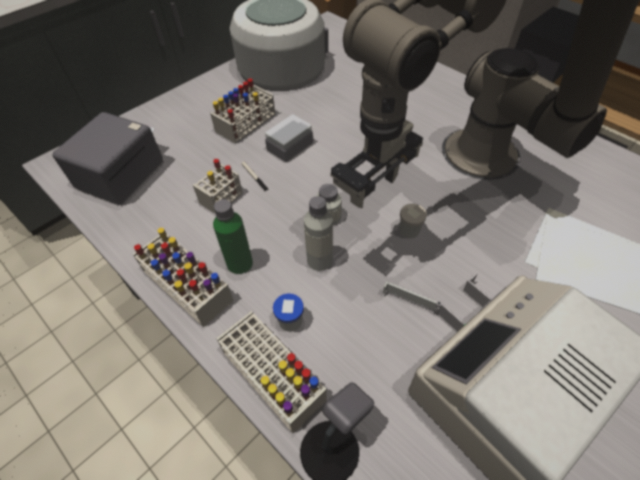

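View pics/side0.png

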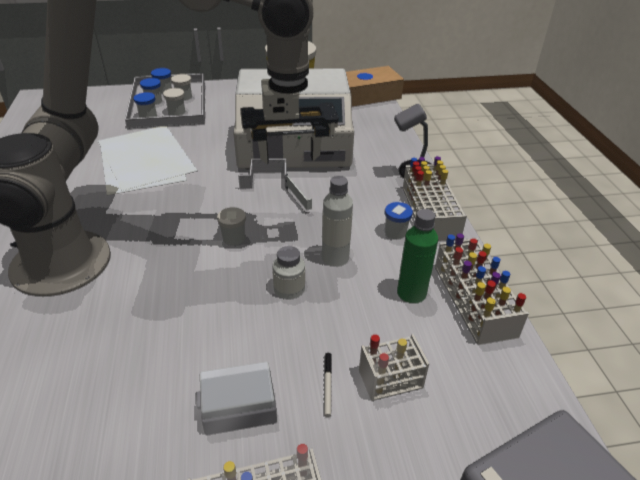

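Candidates: the tall off-white bottle with grey cap (scene 319,235; side 337,222), the squat one (scene 329,205; side 289,272) and the green one (scene 233,238; side 417,258). The tall off-white one fits the description. I'll enlarge to confirm it and read pixels.

```bash
cat > h.py <<'E'
import numpy as np, cv2
from scipy.spatial.transform import Rotation as Ro
from plant import imaging
def cam(n,obs=None):
    c=imaging.get_calibration(n)
    K=(c['fx'],c['fy'],c['cx'],c['cy'])
    if n=='wrist':
        T=np.eye(4);T[:3,:3]=Ro.from_euler('xyz',obs['tcp_rot']).as_matrix();T[:3,3]=obs['tool_pos']
        M=T@c['mount'];return K,M[:3,:3],M[:3,3]
    return K,Ro.from_euler('xyz',c['rotation']).as_matrix(),c['position']
def proj(C,P):
    K,R,t=C;p=(np.atleast_2d(P)-t)@R
    return np.c_[K[2]+K[0]*p[:,0]/-p[:,2],K[3]-K[1]*p[:,1]/-p[:,2]]
def onz(C,uv,z):
    K,R,t=C;d=R@np.array([(uv[0]-K[2])/K[0],-(uv[1]-K[3])/K[1],-1]);return t+d*(z-t[2])/d[2]
def crop(im,x0,y0,x1,y1,f):
    return cv2.resize(im[y0:y1,x0:x1],None,fx=f,fy=f,interpolation=cv2.INTER_CUBIC)
E
python3 - <<'E'
from h import *
s=cv2.imread('pics/scene0.png');d=cv2.imread('pics/side0.png')
cv2.imwrite('pics/c1.png',crop(s,280,170,540,360,3))
cv2.imwrite('pics/c2.png',crop(d,200,130,440,310,3.3))
E
```

```text
(no output)
```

View pics/c1.png

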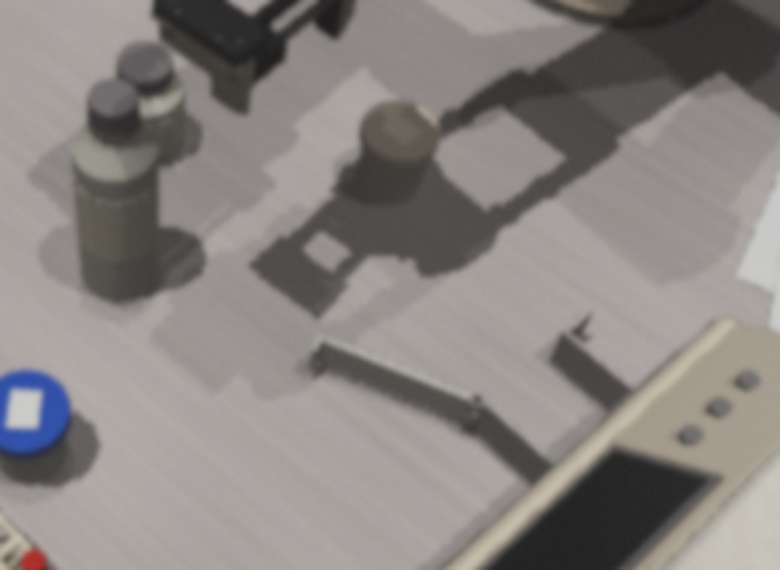

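View pics/c2.png

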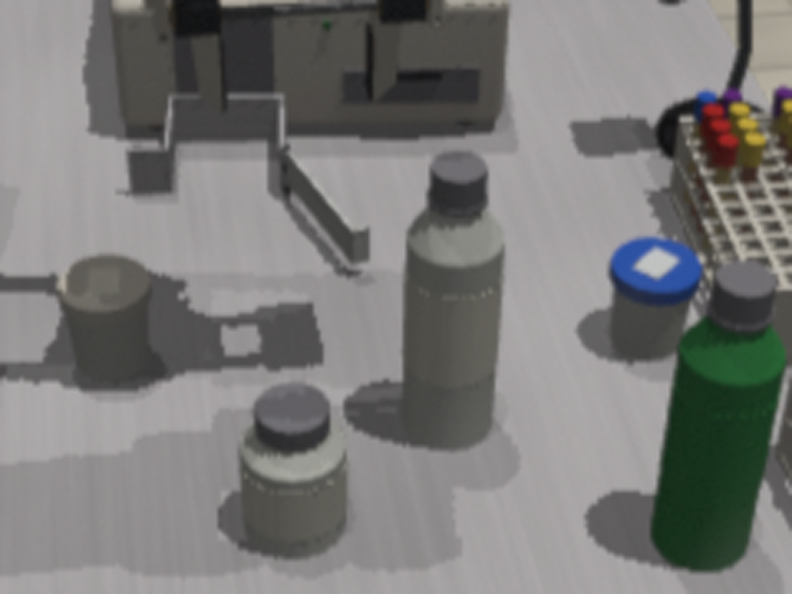

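```bash
python3 - <<'E'
from h import *
from scipy.optimize import least_squares
S=cam('scene');D=cam('side')
def tri(a,b):
    f=lambda p:np.r_[proj(S,p)[0]-a,proj(D,p)[0]-b]
    r=least_squares(f,[500,0,100]);return r.x.round(1),np.abs(r.fun).max().round(1)
s=lambda x,y:np.array([280+x/3,170+y/3]);d=lambda x,y:np.array([200+x/3.3,130+y/3.3])
print('bottle cap z215',onz(S,s(112,95),215),onz(D,d(458,165),215),tri(s(112,95),d(458,165)))
print('hinge',onz(S,s(477,402),45),onz(D,d(285,152),45),tri(s(477,402),d(285,152)))
print('gate end',onz(S,s(320,342),45),onz(D,d(355,232),45))
print('flange R',onz(S,s(565,338),45),onz(D,d(172,150),45))
print('flange L end',onz(D,d(130,150),45)); print('rear L,R',onz(D,d(172,97),45),onz(D,d(280,97),45))
print('squat',onz(S,s(145,62),102),onz(D,d(292,402),102))
print('cupnear',onz(S,s(398,130),70),onz(D,d(106,280),70))
print('cupfar',onz(S,s(28,408),70),onz(D,d(656,270),70))
# bottle silhouettes bottom
E
```

```text
bottle cap z215 [617.81052678 -73.71879732 215.        ] [616.91096009 -74.95142682 215.        ] (array([617.2, -74.1, 214.3]), np.float64(0.1))
hinge [541.76660403 219.01708124  45.        ] [537.86985565 208.95280602  45.        ] (array([538.5, 218. ,  39.2]), np.float64(0.1))
gate end [581.09556234 103.82043291  45.        ] [577.56000365  94.38098928  45.        ]
flange R [451.03963451 235.37758575  45.        ] [448.99111875 224.00176947  45.        ]
flange L end [415.92573807 228.52198696  45.        ]
rear L,R [454.29341137 303.3437973   45.        ] [543.21437913 291.34954805  45.        ]
squat [ 502.54532122 -153.62685888  102.        ] [ 501.52879124 -153.89679215  102.        ]
cupnear [392.47986619  29.19529625  70.        ] [391.38431206  28.28569927  70.        ]
cupfar [778.69416974  -3.16170509  70.        ] [778.27783618 -14.35262913  70.        ]
```

```bash
python3 - <<'E'
from h import *
from plant import readout
o=readout.get_obs();im=imaging.capture('wrist');cv2.imwrite('pics/w0.png',im)
C=cam('wrist',o);print(C[2],C[1].round(2), Ro.from_euler('xyz',o['tcp_rot']).as_matrix().round(3))
E
```

```text
[524.32326015  76.71452655 384.38433287] [[ 1.    0.    0.  ]
 [-0.    0.96  0.28]
 [-0.   -0.28  0.96]] [[-0.001 -0.     1.   ]
 [ 0.     1.     0.   ]
 [-1.     0.    -0.001]]
```

View pics/w0.png

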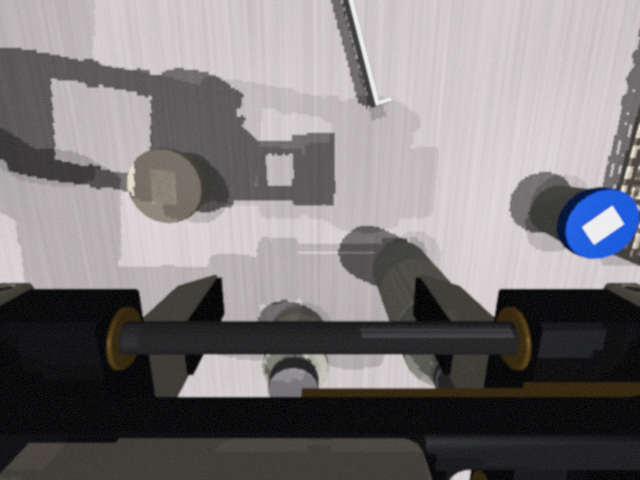

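>>> arm_command(plan=[{"tx":-3,"ty":2,"jaw":-1},{"tx":-3,"ty":3,"jaw":-1},{"tx":-2,"ty":3,"jaw":-1},{"ty":2,"jaw":-1},{"jaw":-1},{"jaw":-1}])

```text
invalid input at $.plan[0]: expected keys tx, ty, tz, wx, wy, wz, jaw
```

```bash
python3 - <<'E'
from h import *
from plant import readout
import pickle
o=readout.get_obs();im=imaging.capture('wrist');cv2.imwrite('pics/w1.png',im);pickle.dump(o,open('w1.pkl','wb'))
print(o['time'],o['tool_pos'],o['grip_width'])
E
```

```text
0.15 [5.24710645e+02 6.38132631e-02 2.22321574e+02] 91.76928484029722
```

View pics/w1.png

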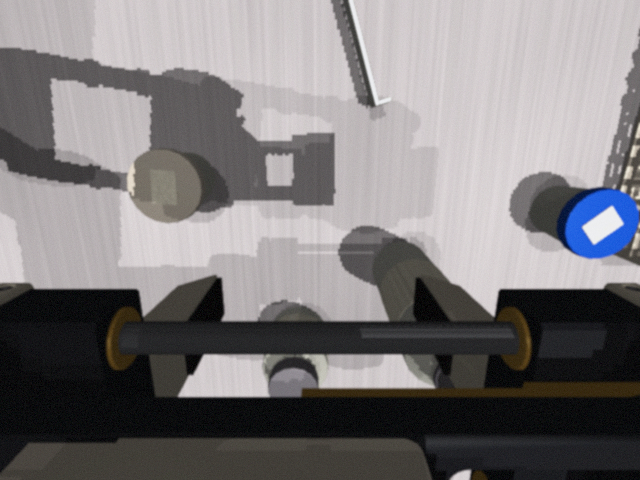

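Every row needs all the keys, so the call was refused and nothing moved. I'll resend it with the full set.

>>> arm_command(plan=[{"tx":-3,"ty":2,"tz":0,"wx":0,"wy":0,"wz":0,"jaw":-1},{"tx":-3,"ty":3,"tz":0,"wx":0,"wy":0,"wz":0,"jaw":-1},{"tx":-2,"ty":3,"tz":0,"wx":0,"wy":0,"wz":0,"jaw":-1},{"tx":0,"ty":2,"tz":0,"wx":0,"wy":0,"wz":0,"jaw":-1},{"tx":0,"ty":0,"tz":0,"wx":0,"wy":0,"wz":0,"jaw":-1},{"tx":0,"ty":0,"tz":0,"wx":0,"wy":0,"wz":0,"jaw":-1}])

```text
time: 0.8
tool_pos: [524.7, 99.9, 302.3]
tcp_rot: [-2.618, 1.57, -2.617]
contact_force: [0.5, 0.1, -1.0]
grip_width: 48.2
```

```bash
python3 - <<'E'
from h import *
from plant import readout
import pickle
o=readout.get_obs();im=imaging.capture('wrist');cv2.imwrite('pics/w2.png',im);pickle.dump(o,open('w2.pkl','wb'))
print(o['time'],o['tool_pos'],o['grip_width'])
E
```

```text
0.8 [524.71771054  99.91599912 302.33118797] 48.218905591016714
```

View pics/w2.png

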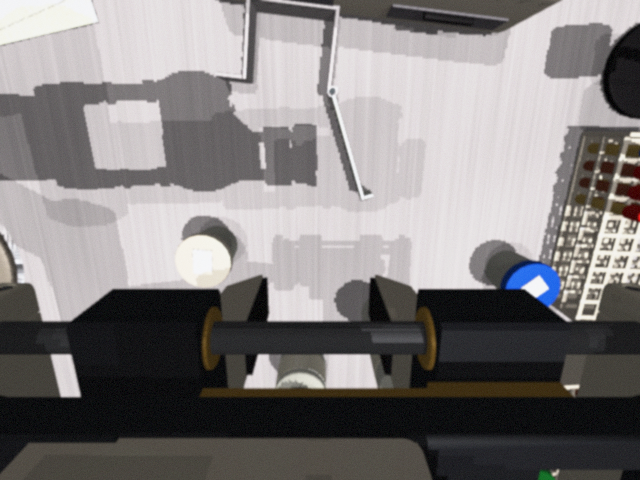

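```bash
python3 - <<'E'
from h import *
s=cv2.imread('pics/w2.png')
cv2.imwrite('pics/c3.png',crop(s,210,0,390,205,3))
E
```

```text
(no output)
```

View pics/c3.png

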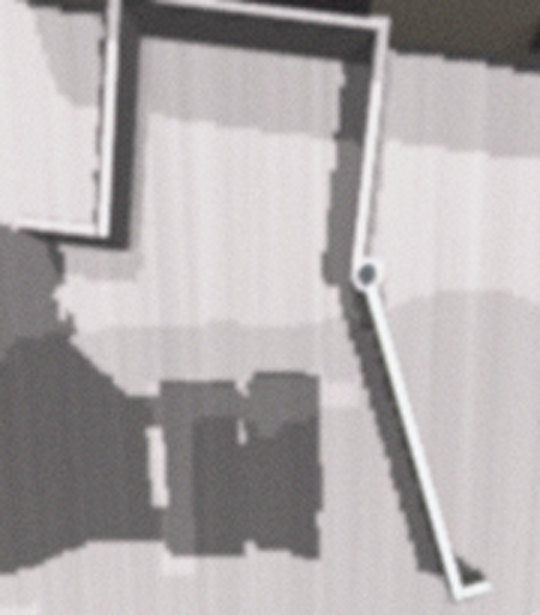

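```bash
python3 - <<'E'
from h import *
import pickle
from scipy.optimize import least_squares
o=pickle.load(open('w2.pkl','rb'));W=cam('wrist',o)
w=lambda x,y:np.array([210+x/3,y/3])
pts={'hinge':(w(367,272),(-40,-50)),'rr':(w(387,20),(42,-48)),'lf':(w(106,236),(-40,44)),'rl':(w(116,-3),(40,46))}
for k,(p,b) in pts.items(): print(k,onz(W,p,45).round(1),b)
A=np.array([onz(W,p,45)[:2] for p,b in pts.values()]);B=np.array([b for p,b in pts.values()],float)
def f(v,A=A,B=B):
    c,s=np.cos(v[2]),np.sin(v[2]);return ((B@np.array([[c,s],[-s,c]])+v[:2])-A).ravel()
r=least_squares(f,[500,250,1.5]);print('bay',r.x, r.fun.round(1))
e=onz(W,w(459,597),45);print('gate end',e)
h=A[0];x=r.x;d=e[:2]-h;c,s=np.cos(x[2]),np.sin(x[2]);db=np.array([d@[c,s],d@[-s,c]]);print('len',np.hypot(*db),'angle',np.arctan2(-db[0],db[1]))
# checks in scene/side
c_=np.array([[c,-s],[s,c]])
P=np.array([[*(c_@b+x[:2]),45] for b in B])
print(proj(cam('scene'),P).round(1));print(proj(cam('side'),P).round(1))
print('cupnear',onz(W,(204,261),70),'cupfar',onz(W,(532,286),70))
E
```

```text
hinge [539.3 217.8  45. ] (-40, -50)
rr [545.3 297.8  45. ] (42, -48)
lf [445.5 229.8  45. ] (-40, 44)
rl [453.2 304.7  45. ] (40, 46)
bay [493.76961164 262.26592488   1.45848236] [-0.3 -0.9  0.9  0.8  0.1 -2.4 -0.6  2.4]
gate end [576.79206721  98.67841837  45.        ]
len 124.84509323147635 angle 1.9880025909679255
[[438.9 302.6]
 [469.  328.4]
 [466.7 279.1]
 [495.9 302.4]]
[[286.4 174.4]
 [285.6 157.9]
 [250.7 174.8]
 [251.4 158.7]]
cupnear [390.57539953  30.1074555   70.        ] cupfar [778.77153913  -1.62773224  70.        ]
```

```bash
python3 - <<'E'
from h import *
S=cam('scene');D=cam('side')
s=lambda x,y:np.array([280+x/3,170+y/3]);d=lambda x,y:np.array([200+x/3.3,130+y/3.3])
bx,by,yw=493.8,262.3,1.4585
R=np.array([[np.cos(yw),-np.sin(yw)],[np.sin(yw),np.cos(yw)]])
def tb(p): return ((np.array(p)[:2]-[bx,by])@R).round(0)
for n,p in dict(bottle=[617.3,-74.3],squat=[502,-154],near=[391,29.5],far=[778.5,-3]).items(): print(n,p,tb(p))
for z in (215,):
    for p in (onz(S,(223,207),z),onz(D,(426,217),z)): print('green cap',p.round(0),tb(p))
for p in (onz(S,(314,160+110),0),onz(D,(330,264),0)): print(p)
print('rack long',[tb(onz(S,p,60)) for p in [(140,245),(222,297),(190,312),(250,318),(220,340)]])
im=cv2.imread('pics/side0.png')
# verify bottle silhouettes: project cylinder
for C,f in((S,'scene0'),(D,'side0')):
    im=cv2.imread(f'pics/{f}.png')
    for z,r in((0,32),(160,32),(215,18)):
        a=np.linspace(0,6.28,40);P=np.c_[617.3+r*np.cos(a),-74.3+r*np.sin(a),0*a+z]
        cv2.polylines(im,[proj(C,P).astype(int)],True,(0,0,255),1)
    u=proj(C,[617.3,-74.3,100])[0].astype(int);cv2.imwrite(f'pics/ov_{f}.png',crop(im,u[0]-80,u[1]-80,u[0]+80,u[1]+80,3))
a=cv2.imread('pics/ov_scene0.png');b=cv2.imread('pics/ov_side0.png');cv2.imwrite('pics/ov.png',cv2.resize(np.hstack([a,b]),(800,400)))
E
```

```text
bottle [617.3, -74.3] [-321. -160.]
squat [502, -154] [-413.  -55.]
near [391, 29.5] [-243.   76.]
far [778.5, -3] [-232. -313.]
green cap [ 762. -204.  215.] [-433. -319.]
green cap [ 757. -219.  215.] [-449. -315.]
[647.75778345 -63.37757898   0.        ]
[601.66411648 -94.59536875   0.        ]
rack long [array([-594., -484.]), array([-348., -409.]), array([-361., -480.]), array([-267., -391.]), array([-265., -465.])]
```

View pics/ov.png

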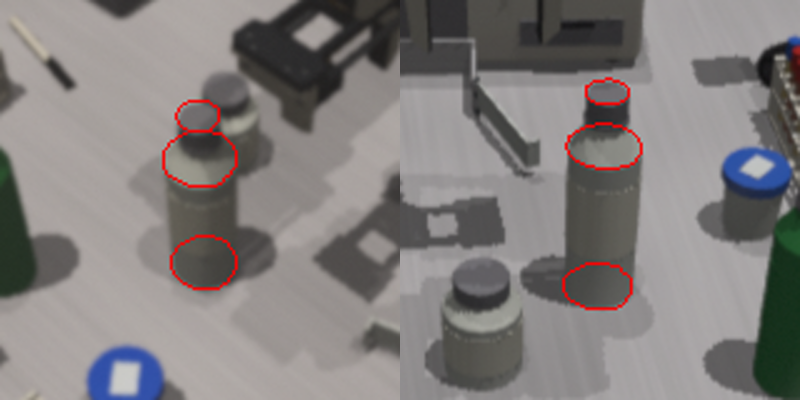

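```bash
cat > col.py <<'E'
import numpy as np
# bay frame objects: x,y,r,h
OBJ=dict(squat=(-413,-55,34,102),near=(-243,76,33,70),far=(-232,-313,33,70),green=(-441,-317,33,215))
HX=np.array([0,-125.]);
def body():
    pts=[]
    for l in np.linspace(44,150,12):
        for y in np.linspace(-37.5,37.5,6):
            for z in np.linspace(-95,95,20): pts.append((-l,y,z))
    for l in np.linspace(150,300,12):
        for y in np.linspace(-45,45,5):
            for z in np.linspace(-50,50,7): pts.append((-l,y,z))
    return np.array(pts)
B=body()
def frame(phi,th):
    # tool x: forward*sin th, down cos th ; tool y: forward cos th, up sin th (camera up/front); tool z: right-handed x cross y
    f=np.array([np.cos(phi),np.sin(phi),0]);u=np.array([0,0,1.])
    X=f*np.sin(th)-u*np.cos(th);Y=f*np.cos(th)+u*np.sin(th);Z=np.cross(X,Y);return np.c_[X,Y,Z]
def clear(bot,phi,th,d=0,gap=0,tipz=22,dep=29.7):
    R=frame(phi,th);f=np.array([np.cos(phi),np.sin(phi)])
    # finger front (at contact height) is dep behind bottle centre
    tipc=np.r_[np.array(bot)-f*(dep+gap+9.5*np.cos(th)),tipz]-R[:,2]*d
    tcp=tipc-22*R[:,0]
    P=B@R.T+tcp
    out={}
    for k,(x,y,r,h) in dict(OBJ,bottle=(*bot,32,215)).items():
        m=P[:,2]<h+5
        out[k]=(np.hypot(P[m,0]-x,P[m,1]-y)-r).min() if m.any() else 999
    # gate
    a=np.array([-40,-50]);e=a+125*np.array([-np.sin(1.99),np.cos(1.99)])
    m=P[:,2]<50
    if m.any():
        t=np.clip(((P[m,:2]-a)@(e-a))/125**2,0,1);out['gate']=np.hypot(*(P[m,:2]-a-t[:,None]*(e-a)).T).min()
    out['floor']=P[:,2].min()
    return out,tcp
E
python3 - <<'E'
from col import *
res=[]
for ph in range(-40,120,5):
  for th in range(25,60,5):
    for d in (-45,-30,-15,0,15,30,45):
      for tz in (18,24):
        o,t=clear((-321,-160),np.radians(ph),np.radians(th),d,10,tz,32)
        res.append((min(o.values()),ph,th,d,tz,{k:int(v) for k,v in o.items()}))
res.sort(key=lambda r:-r[0])
seen=set()
for r in res:
    if (r[1]) in seen: continue
    seen.add(r[1]);print(int(r[0]),*r[1:])
E
```

```text
18 110 30 -30 24 {'squat': 146, 'near': 266, 'far': 20, 'green': 68, 'bottle': 18, 'floor': 62}
18 115 30 -30 24 {'squat': 150, 'near': 254, 'far': 22, 'green': 77, 'bottle': 18, 'floor': 62}
17 105 30 -45 24 {'squat': 142, 'near': 277, 'far': 17, 'green': 73, 'bottle': 18, 'floor': 62}
12 95 25 -30 24 {'squat': 124, 'near': 294, 'far': 14, 'green': 35, 'bottle': 12, 'floor': 67}
12 100 25 -30 18 {'squat': 130, 'near': 271, 'far': 16, 'green': 47, 'bottle': 12, 'floor': 61}
7 90 25 -30 24 {'squat': 117, 'near': 301, 'far': 7, 'green': 22, 'bottle': 12, 'floor': 67}
7 25 55 45 18 {'squat': 7, 'near': 229, 'far': 130, 'green': 8, 'bottle': 48, 'gate': 282, 'floor': 25}
2 40 25 45 18 {'squat': 7, 'near': 263, 'far': 103, 'green': 2, 'bottle': 12, 'floor': 61}
2 -10 55 -45 18 {'squat': 3, 'near': 199, 'far': 169, 'green': 2, 'bottle': 48, 'gate': 262, 'floor': 25}
0 85 25 -30 24 {'squat': 111, 'near': 307, 'far': 0, 'green': 8, 'bottle': 12, 'floor': 67}
0 0 25 -30 18 {'squat': 6, 'near': 203, 'far': 143, 'green': 0, 'bottle': 12, 'floor': 61}
-1 5 45 -15 24 {'squat': -1, 'near': 215, 'f
[... 1327 characters left out ...]
tle': 18, 'floor': 62}
-16 -20 25 -45 18 {'squat': -16, 'near': 180, 'far': 188, 'green': 15, 'bottle': 12, 'floor': 61}
-19 55 25 0 24 {'squat': 53, 'near': 303, 'far': 37, 'green': -19, 'bottle': 12, 'floor': 67}
-20 50 25 0 24 {'squat': 44, 'near': 296, 'far': 48, 'green': -20, 'bottle': 12, 'floor': 67}
-24 -40 25 -30 24 {'squat': -24, 'near': 133, 'far': 232, 'green': 57, 'bottle': 12, 'floor': 67}
-26 -35 25 -15 24 {'squat': -26, 'near': 127, 'far': 226, 'green': 61, 'bottle': 12, 'floor': 67}
-27 -25 30 -45 24 {'squat': -27, 'near': 177, 'far': 215, 'green': 20, 'bottle': 18, 'floor': 62}
-28 -30 25 -45 24 {'squat': -28, 'near': 166, 'far': 219, 'green': 26, 'bottle': 12, 'floor': 67}
```

```bash
python3 - <<'E'
from col import *
def best(b,phs,gap=3,keys=('squat','near','far','green','bottle','gate')):
    r=[]
    for ph in phs:
      for th in (25,30,35,40,45,50,55,60,65):
        for d in range(-54,55,6):
          for tz in (20,):
            o,t=clear(b,np.radians(ph),np.radians(th),d,gap,tz,32)
            o['floor']+=-5
            r.append((round(min(o.values())),ph,th,d))
    return max(r)
print('start fine');
for ph in range(-20,60,5): print(best((-321,-160),[ph],8))
for b in [(-300,-160),(-280,-160),(-260,-160),(-240,-160),(-300,-140),(-280,-130),(-260,-110),(-240,-110),(-220,-100),(-200,-80),(-180,-60),(-150,-35),(-100,-20),(-50,-5),(0,0)]:
    print(b,[best(b,[p])[0::1] for p in (0,15,30,45)])
E
```

```text
start fine
(-8, -20, 65, -54)
(3, -15, 65, -54)
(0, -10, 65, -42)
(3, -5, 65, -36)
(0, 0, 65, -24)
(0, 5, 65, -18)
(0, 10, 65, -6)
(-1, 15, 65, 6)
(4, 20, 65, 48)
(10, 25, 60, 54)
(2, 30, 65, 54)
(0, 35, 25, 24)
(5, 40, 25, 54)
(-2, 45, 25, 54)
(-18, 50, 25, 54)
(-19, 55, 25, -54)
(-300, -160) [(0, 0, 65, -24), (0, 15, 25, 0), (1, 30, 25, 18), (-4, 45, 25, 54)]
(-280, -160) [(2, 0, 25, -24), (6, 15, 25, 0), (6, 30, 25, 18), (6, 45, 25, 36)]
(-260, -160) [(6, 0, 30, -24), (12, 15, 30, 0), (6, 30, 25, 30), (6, 45, 25, 48)]
(-240, -160) [(12, 0, 30, -12), (17, 15, 40, 0), (12, 30, 30, 36), (11, 45, 30, 54)]
(-300, -140) [(1, 0, 65, -48), (2, 15, 25, -24), (3, 30, 25, -6), (6, 45, 25, 6)]
(-280, -130) [(2, 0, 25, -54), (10, 15, 30, -36), (6, 30, 25, -6), (6, 45, 25, 12)]
(-260, -110) [(0, 0, 25, -54), (16, 15, 35, -54), (12, 30, 30, -18), (12, 45, 30, 6)]
(-240, -110) [(9, 0, 30, -54), (18, 15, 35, -48), (15, 30, 35, -12), (18, 45, 35, 12)]
(-220, -100) [(15, 0, 35, 54), (18, 15, 35, -48), (18, 30, 35, -12), (18, 45, 35, 18)]
(-200, -80) [(18, 0, 35, 30), (19, 15, 40, -54), (24, 30, 40, -24), (24, 45, 40, 12)]
(-180, -60) [(24, 0, 40, -12), (24, 15, 40, 54), (24, 30, 40, -24), (30, 45, 45, 6)]
(-150, -35) [(30, 0, 45, -48), (30, 15, 45, -24), (30, 30, 45, 0), (30, 45, 45, 12)]
(-100, -20) [(23, 0, 40, -54), (30, 15, 45, -30), (28, 30, 45, -6), (20, 45, 45, 54)]
(-50, -5) [(24, 0, 40, 54), (18, 15, 35, 6), (18, 30, 35, 18), (18, 45, 35, 48)]
(0, 0) [(30, 0, 45, 54), (18, 15, 35, 54), (18, 30, 35, 54), (18, 45, 35, 54)]
```

```bash
python3 - <<'E'
from h import *
im=cv2.imread('pics/side0.png');D=cam('side')
# overlay body box points at start pose: tcp (525,0,222) x down,y=+y,z=+x
for l in (0,44,94,144):
    q=[(525+z,y,222+l) for z,y in((-95,-37.5),(95,-37.5),(95,37.5),(-95,37.5))]
    cv2.polylines(im,[proj(D,q).astype(int)],True,(0,0,255) if l==44 else (0,255,0),1)
a=crop(im,210,0,370,170,4)
im=cv2.imread('pics/scene0.png');D=cam('scene')
for l in (0,44,94,144):
    q=[(525+z,y,222+l) for z,y in((-95,-37.5),(95,-37.5),(95,37.5),(-95,37.5))]
    cv2.polylines(im,[proj(D,q).astype(int)],True,(0,0,255) if l==44 else (0,255,0),1)
b=crop(im,300,40,470,220,3.78)
cv2.imwrite('pics/g1.png',a);cv2.imwrite('pics/g2.png',b)
E
```

```text
(no output)
```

View pics/g1.png

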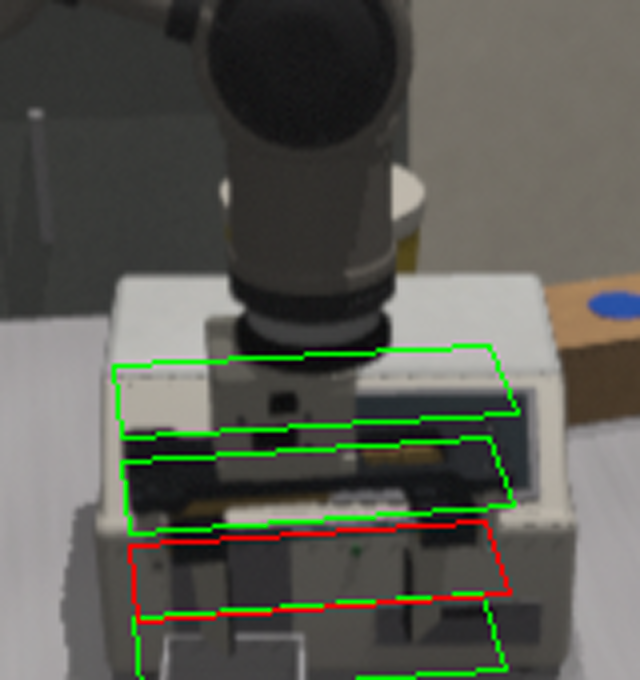

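View pics/g2.png

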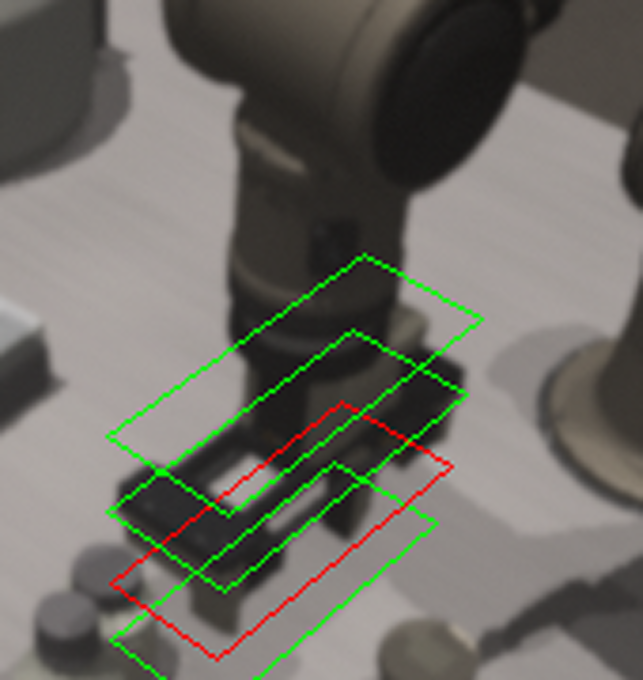

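```bash
python3 - <<'E'
s=open('col.py').read()
s=s.replace("np.linspace(44,150,12)","np.linspace(44,108,8)").replace("""    for l in np.linspace(150,300,12):
        for y in np.linspace(-45,45,5):
            for z in np.linspace(-50,50,7): pts.append((-l,y,z))""","""    for l in np.linspace(108,330,14):
        w=45 if l<200 else 60
        for y in np.linspace(-w,w,6):
            for z in np.linspace(-w,w,7): pts.append((-l,y,z))
    for l in np.linspace(140,185,4):
        for y in (60,90):
            for z in (-30,0,30): pts.append((-l,y,z))""")
open('col.py','w').write(s)
E
python3 - <<'E'
from col import *
def best(b,phs,gap=3,keys=('squat','near','far','green','bottle','gate')):
    r=[]
    for ph in phs:
      for th in (25,30,35,40,45,50,55,60,65):
        for d in range(-54,55,6):
          for tz in (20,):
            o,t=clear(b,np.radians(ph),np.radians(th),d,gap,tz,32)
            o['floor']+=-5
            r.append((round(min(o.values())),ph,th,d,{k:int(v) for k,v in o.items()}))
    return max(r,key=lambda q:q[0])
print('start fine');
for ph in range(-20,125,5): print(best((-321,-160),[ph],8))
for b in [(-300,-160),(-280,-160),(-260,-160),(-240,-160),(-300,-140),(-280,-130),(-260,-110),(-240,-110),(-220,-100),(-200,-80),(-180,-60),(-150,-35),(-100,-20),(-50,-5),(0,0)]:
    print(b,[best(b,[p])[0:4] for p in (0,15,30,45)])
E
```

```text
start fine
(-8, -20, 25, -54, {'squat': -7, 'near': 192, 'far': 199, 'green': 6, 'bottle': 10, 'floor': 58})
(3, -15, 65, -54, {'squat': 2, 'near': 200, 'far': 186, 'green': 3, 'bottle': 55, 'gate': 259, 'floor': 8})
(0, -10, 25, -42, {'squat': 0, 'near': 201, 'far': 178, 'green': 5, 'bottle': 5, 'floor': 58})
(3, -5, 25, -36, {'squat': 3, 'near': 206, 'far': 166, 'green': 2, 'bottle': 4, 'floor': 58})
(0, 0, 25, -24, {'squat': 0, 'near': 207, 'far': 155, 'green': 5, 'bottle': 4, 'floor': 58})
(0, 5, 25, -18, {'squat': 1, 'near': 213, 'far': 145, 'green': 0, 'bottle': 5, 'floor': 58})
(0, 10, 65, -6, {'squat': 0, 'near': 215, 'far': 135, 'green': 0, 'bottle': 55, 'gate': 281, 'floor': 8})
(-1, 15, 65, 6, {'squat': 1, 'near': 221, 'far': 129, 'green': -1, 'bottle': 55, 'gate': 283, 'floor': 8})
(4, 20, 65, 30, {'squat': 3, 'near': 225, 'far': 133, 'green': 8, 'bottle': 56, 'gate': 284, 'floor': 8})
(10, 25, 60, 48, {'squat': 10, 'near': 230, 'far': 134, 'green': 11, 'bottle': 51, 'gate': 281, 'floor': 15})
(6, 30, 45, 54, {'squat': 5, 'near': 241, 'far': 129, 'green': 5, 'bottle': 34,
[... 2437 characters left out ...]
24)]
(-240, -110) [(6, 0, 25, -54), (12, 15, 30, -48), (12, 30, 30, -36), (12, 45, 30, -12)]
(-220, -100) [(12, 0, 30, -54), (14, 15, 35, -48), (13, 30, 35, -30), (18, 45, 35, -12)]
(-200, -80) [(20, 0, 40, -54), (21, 15, 40, -54), (18, 30, 35, -42), (24, 45, 40, -12)]
(-180, -60) [(24, 0, 40, -54), (30, 15, 45, -54), (24, 30, 40, -48), (24, 45, 40, -54)]
(-150, -35) [(30, 0, 45, -54), (30, 15, 45, -54), (30, 30, 45, -54), (30, 45, 45, -54)]
(-100, -20) [(22, 0, 40, -54), (30, 15, 45, -54), (28, 30, 45, -54), (20, 45, 45, -48)]
(-50, -5) [(23, 0, 40, 24), (18, 15, 35, -54), (18, 30, 35, -54), (18, 45, 35, -54)]
(0, 0) [(30, 0, 45, 48), (18, 15, 35, -54), (18, 30, 35, -54), (18, 45, 35, -54)]
```

```bash
python3 - <<'E'
from col import *
def best(b,ph,gap=0,ds=(-6,0,6)):
    r=[]
    for th in (25,28,31,34,37,40):
        for d in ds:
            o,t=clear(b,np.radians(ph),np.radians(th),d,gap,22,30)
            o['floor']+=-5
            r.append((round(min(o.values())),th,d,min(o,key=o.get)))
    return max(r,key=lambda q:q[0])
for x in (-330,-310,-290,-270):
  for y in (-160,-140,-120,-100,-80,-60,-40):
    print((x,y),[(p,)+best((x,y),p) for p in (30,45,60,75,90,105)])
E
```

```text
(-330, -160) [(30, -6, 25, 6, 'green'), (45, -22, 28, -6, 'green'), (60, -21, 28, 6, 'green'), (75, -16, 25, -6, 'green'), (90, 0, 28, -6, 'green'), (105, 16, 37, 0, 'bottle')]
(-330, -140) [(30, 0, 40, -6, 'green'), (45, -19, 25, 0, 'green'), (60, -14, 25, -6, 'green'), (75, -22, 25, -6, 'green'), (90, 9, 34, -6, 'green'), (105, 19, 40, -6, 'bottle')]
(-330, -120) [(30, -19, 40, -6, 'squat'), (45, -9, 25, -6, 'squat'), (60, -6, 25, -6, 'bottle'), (75, -6, 25, -6, 'bottle'), (90, 19, 40, -6, 'bottle'), (105, 19, 40, -6, 'bottle')]
(-330, -100) [(30, -28, 31, 0, 'squat'), (45, -12, 40, 6, 'green'), (60, 0, 28, -6, 'squat'), (75, -2, 28, 0, 'green'), (90, 19, 40, -6, 'bottle'), (105, 19, 40, -6, 'bottle')]
(-330, -80) [(30, -29, 31, -6, 'squat'), (45, -23, 40, 6, 'squat'), (60, -10, 34, -6, 'squat'), (75, 3, 28, -6, 'bottle'), (90, 19, 40, -6, 'bottle'), (105, 19, 40, -6, 'bottle')]
(-330, -60) [(30, -29, 25, 6, 'squat'), (45, -28, 25, -6, 'squat'), (60, -23, 37, -6, 'squat'), (75, -7, 34, -6, 'squat'), (90, 19, 40, -6, 'bottle'), (105, 19, 40, -6, 'bottle')]
(-330, -40) [(30, -30, 25,
[... 3186 characters left out ...]
, -12, 40, -6, 'squat'), (45, 8, 31, -6, 'bottle'), (60, 8, 31, -6, 'bottle'), (75, 19, 40, -6, 'bottle'), (90, 19, 40, -6, 'bottle'), (105, 19, 40, -6, 'bottle')]
(-270, -80) [(30, -29, 40, -6, 'squat'), (45, -4, 28, -6, 'squat'), (60, 12, 34, -6, 'bottle'), (75, 17, 40, -6, 'green'), (90, 19, 40, -6, 'bottle'), (105, 19, 40, -6, 'bottle')]
(-270, -60) [(30, -27, 25, 6, 'squat'), (45, -18, 25, -6, 'squat'), (60, 3, 28, -6, 'squat'), (75, 15, 37, -6, 'bottle'), (90, 19, 40, -6, 'bottle'), (105, 19, 40, -6, 'bottle')]
(-270, -40) [(30, -18, 25, 0, 'squat'), (45, -29, 25, 0, 'squat'), (60, -7, 25, -6, 'squat'), (75, 11, 34, -6, 'squat'), (90, 19, 40, -6, 'bottle'), (105, 19, 40, -6, 'bottle')]
```

```bash
cat > ov.py <<'E'
from h import *
def ov(items,out,files=('scene0','side0')):
    t=[]
    for f in files:
        C=cam(f[:-1]);im=cv2.imread(f'pics/{f}.png');big=cv2.resize(im,None,fx=4,fy=4,interpolation=cv2.INTER_CUBIC)
        for (x,y,prof) in items:
            for z,r in prof:
                a=np.linspace(0,6.28,60);P=np.c_[x+r*np.cos(a),y+r*np.sin(a),0*a+z]
                cv2.polylines(big,[(proj(C,P)*4+1.5).astype(int)],True,(0,0,255),1)
        u=(proj(C,[items[0][0],items[0][1],items[0][2][-1][0]/2])[0]*4).astype(int)
        t.append(big[max(u[1]-230,0):u[1]+230,max(u[0]-200,0):u[0]+200])
    h=min(a.shape[0] for a in t);cv2.imwrite(out,np.hstack([a[:h] for a in t]))
TALL=((0,32),(160,32),(215,18));SQ=((0,34),(102,24))
E
python3 - <<'E'
from ov import *
ov([(758,-212,TALL)],'pics/o1.png');ov([(502,-154,SQ)],'pics/o2.png')
E
```

```text
(no output)
```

View pics/o1.png

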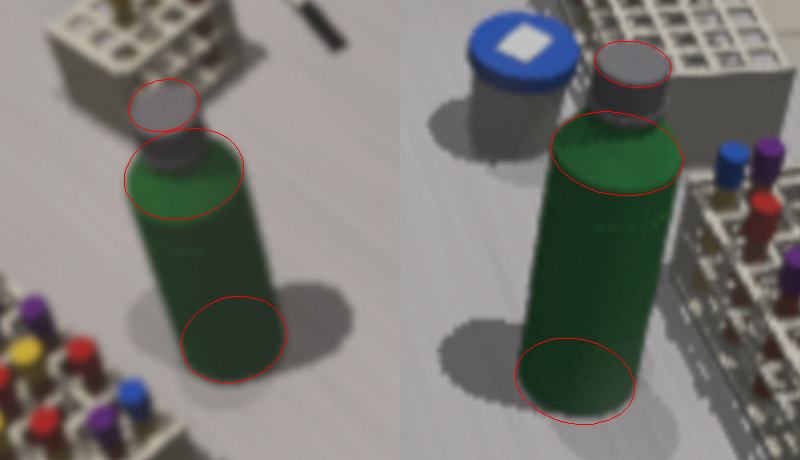

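View pics/o2.png

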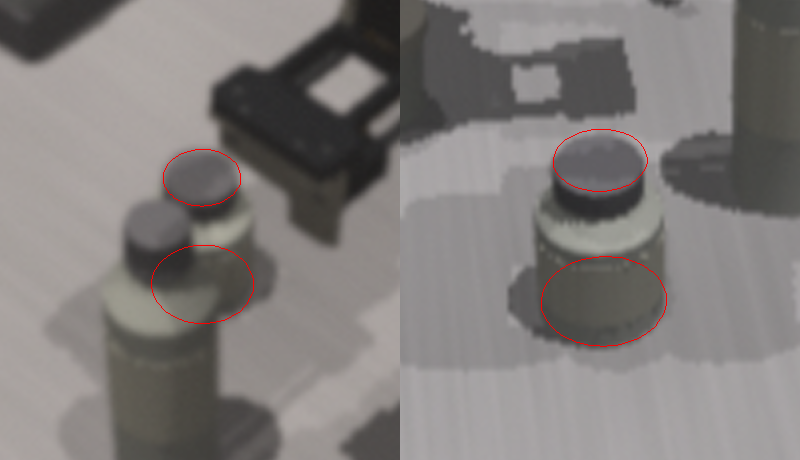

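```bash
python3 - <<'E'
s=open('col.py').read()
a=s.index('    out={}');b=s.index('    # gate')
s=s[:a]+'''    out={}
    O={'squat':(-413.5,-55,[(34,66),(31,82),(25,103)]),'near':(-243,76,[(33,71)]),'far':(-232,-313,[(33,71)]),'green':(-441,-316,[(32,162),(27,180),(18,216)]),'bottle':(*bot,[(32,216)])}
    for k,(x,y,pr) in O.items():
        v=999
        for r,h in pr:
            m=P[:,2]<h+3
            if m.any(): v=min(v,(np.hypot(P[m,0]-x,P[m,1]-y)-r).min())
        out[k]=v
'''+s[b:]
open('col.py','w').write(s)
E
python3 - <<'E'
from col import *
from h import *
res=[]
for ph in range(-20,50,5):
  for th in range(25,66,5):
    for d in range(-54,55,6):
      for tz in (20,26):
        def ev(b,gap): 
            o,t=clear(b,np.radians(ph),np.radians(th),d,gap,tz,32); o['floor']-=4; return min(o.values()),o
        m0,o0=ev((-321,-160),6)
        if m0<4: continue
        bp=None
        for ps in (0,10,20,30,40):
            m=min(ev((-321+t*np.cos(np.radians(ps)),-160+t*np.sin(np.radians(ps))),0)[0] for t in (0,20,40,60,80))
            if bp is None or m>bp[0]: bp=(m,ps)
        res.append((round(min(m0,bp[0]),1),round(m0,1),bp[1],ph,th,d,tz,{k:int(v) for k,v in o0.items()}))
res.sort(key=lambda r:-r[0])
for r in res[:14]: print(r)
S=cam('scene');D=cam('side')
yw=1.4585;R=np.array([[np.cos(yw),-np.sin(yw)],[np.sin(yw),np.cos(yw)]])
for n,uv,z in(('rack',(393,355),60),('rackL',(365,390),0),('marker',(328,385),6),('tip',(237,385),69)):
    p=onz(D,uv,z);print(n,p.round(0),((p[:2]-[493.8,262.3])@R).round(0))
E
```

```text
(np.float64(2.6), np.float64(6.3), 20, 30, 30, 12, 20, {'squat': 10, 'near': 244, 'far': 94, 'green': 6, 'bottle': 14, 'floor': 54})
(np.float64(2.6), np.float64(6.3), 20, 30, 30, 12, 26, {'squat': 10, 'near': 257, 'far': 103, 'green': 6, 'bottle': 14, 'floor': 60})
(np.float64(2.5), np.float64(5.8), 20, 30, 30, 18, 26, {'squat': 5, 'near': 256, 'far': 107, 'green': 6, 'bottle': 14, 'floor': 60})
(np.float64(2.2), np.float64(4.6), 30, 30, 30, 6, 20, {'squat': 15, 'near': 245, 'far': 90, 'green': 4, 'bottle': 14, 'floor': 54})
(np.float64(2.2), np.float64(4.6), 30, 30, 30, 6, 26, {'squat': 15, 'near': 258, 'far': 99, 'green': 4, 'bottle': 14, 'floor': 60})
(np.float64(1.6), np.float64(5.8), 10, 30, 30, 18, 20, {'squat': 5, 'near': 243, 'far': 99, 'green': 6, 'bottle': 14, 'floor': 54})
(np.float64(-2.2), np.float64(5.7), 20, 35, 30, 24, 20, {'squat': 12, 'near': 253, 'far': 93, 'green': 5, 'bottle': 14, 'floor': 54})
(np.float64(-2.2), np.float64(5.7), 20, 35, 30, 24, 26, {'squat': 12, 'near': 266, 'far': 101, 'green': 5, 'bottle': 14, 'floor': 60})
(np.float64(-4.0), np.float64(9.2),
[... 227 characters left out ...]
: 60})
(np.float64(-5.5), np.float64(7.2), 0, 35, 30, 36, 20, {'squat': 7, 'near': 252, 'far': 104, 'green': 12, 'bottle': 14, 'floor': 54})
(np.float64(-5.5), np.float64(7.2), 0, 35, 30, 36, 26, {'squat': 7, 'near': 265, 'far': 111, 'green': 12, 'bottle': 14, 'floor': 60})
(np.float64(-6.4), np.float64(6.0), 0, 40, 25, 48, 20, {'squat': 12, 'near': 273, 'far': 109, 'green': 13, 'bottle': 6, 'floor': 59})
(np.float64(-6.4), np.float64(6.0), 0, 40, 25, 48, 26, {'squat': 12, 'near': 286, 'far': 116, 'green': 13, 'bottle': 6, 'floor': 65})
rack [ 658. -408.   60.] [-648. -238.]
rackL [ 605. -432.    0.] [-678. -189.]
marker [ 540. -416.    6.] [-669. -122.]
tip [ 381. -435.   69.] [-706.   33.]
```

```bash
python3 - <<'E'
s=open('col.py').read()
a=s.index('    for l in np.linspace(108,330');b=s.index('    for l in np.linspace(140,185')
s=s[:a]+'''    for l in np.linspace(108,340,16):
        w=45 if l<240 else 60
        for q in np.linspace(0,6.28,16): pts.append((-l,w*np.cos(q),w*np.sin(q)))
'''+s[b:]
open('col.py','w').write(s)
E
python3 - <<'E'
from col import *
res=[]
for ph in range(10,46,3):
  for th in range(24,50,3):
    for d in (0,6,12):
      for tz in (22,):
        def ev(b,gap): 
            o,t=clear(b,np.radians(ph),np.radians(th),d,gap,tz,30); o['floor']-=4; return min(o.values()),o
        m0,o0=ev((-321,-160),6)
        bp=None
        for ps in (20,25,30,35,40):
            m=min(ev((-321+t*np.cos(np.radians(ps)),-160+t*np.sin(np.radians(ps))),0) for t in (0,20,40,60,80,100))
            if bp is None or m[0]>bp[0][0]: bp=(m,ps)
        res.append((round(min(m0,bp[0][0]),1),round(m0,1),bp[1],ph,th,d,tz,{k:int(v) for k,v in o0.items()},{k:int(v) for k,v in bp[0][1].items()}))
res.sort(key=lambda r:-r[0])
for r in res[:12]: print(r)
E
```

```text
Traceback (most recent call last):
TypeError: '<' not supported between instances of 'dict' and 'dict'
```

```bash
python3 - <<'E'
from col import *
res=[]
for ph in range(10,46,3):
  for th in range(24,50,3):
    for d in (0,6,12):
      for tz in (22,):
        def ev(b,gap): 
            o,t=clear(b,np.radians(ph),np.radians(th),d,gap,tz,30); o['floor']-=4; return min(o.values()),o
        m0,o0=ev((-321,-160),6)
        bp=None
        for ps in (20,25,30,35,40):
            m=min([ev((-321+t*np.cos(np.radians(ps)),-160+t*np.sin(np.radians(ps))),0) for t in (0,20,40,60,80,100)],key=lambda q:q[0])
            if bp is None or m[0]>bp[0][0]: bp=(m,ps)
        res.append((round(min(m0,bp[0][0]),1),round(m0,1),bp[1],ph,th,d,tz,{k:int(v) for k,v in o0.items()},{k:int(v) for k,v in bp[0][1].items()}))
res.sort(key=lambda r:-r[0])
for r in res[:12]: print(r)
E
```

```text
(np.float64(8.5), np.float64(8.5), 20, 34, 33, 12, 22, {'squat': 19, 'near': 253, 'far': 86, 'green': 8, 'bottle': 16, 'floor': 52}, {'squat': 15, 'near': 247, 'far': 82, 'green': 14, 'bottle': 10, 'floor': 52})
(np.float64(8.1), np.float64(8.1), 20, 34, 33, 6, 22, {'squat': 23, 'near': 254, 'far': 81, 'green': 8, 'bottle': 16, 'floor': 52}, {'squat': 20, 'near': 248, 'far': 78, 'green': 11, 'bottle': 10, 'floor': 52})
(np.float64(7.1), np.float64(9.6), 30, 31, 30, 0, 22, {'squat': 21, 'near': 259, 'far': 91, 'green': 9, 'bottle': 13, 'floor': 56}, {'squat': 19, 'near': 254, 'far': 87, 'green': 15, 'bottle': 7, 'floor': 56})
(np.float64(6.9), np.float64(9.5), 20, 31, 30, 12, 22, {'squat': 11, 'near': 257, 'far': 100, 'green': 9, 'bottle': 12, 'floor': 56}, {'squat': 7, 'near': 214, 'far': 66, 'green': 40, 'bottle': 6, 'floor': 56})
(np.float64(6.9), np.float64(12.9), 20, 34, 30, 12, 22, {'squat': 16, 'near': 263, 'far': 93, 'green': 13, 'bottle': 12, 'floor': 56}, {'squat': 12, 'near': 257, 'far': 89, 'green': 18, 'bottle': 6, 'floor': 56})
(np.float64(6.9), np.float64(8.3), 20, 37, 
[... 730 characters left out ...]
': 18, 'near': 258, 'far': 84, 'green': 12, 'bottle': 6, 'floor': 56})
(np.float64(5.7), np.float64(5.7), 25, 28, 30, 0, 22, {'squat': 17, 'near': 253, 'far': 98, 'green': 5, 'bottle': 13, 'floor': 56}, {'squat': 16, 'near': 248, 'far': 94, 'green': 11, 'bottle': 7, 'floor': 56})
(np.float64(5.6), np.float64(5.6), 20, 28, 30, 6, 22, {'squat': 12, 'near': 252, 'far': 102, 'green': 5, 'bottle': 12, 'floor': 56}, {'squat': 12, 'near': 174, 'far': 45, 'green': 67, 'bottle': 6, 'floor': 56})
(np.float64(5.6), np.float64(5.6), 20, 34, 30, 0, 22, {'squat': 26, 'near': 265, 'far': 84, 'green': 5, 'bottle': 13, 'floor': 56}, {'squat': 23, 'near': 259, 'far': 80, 'green': 7, 'bottle': 7, 'floor': 56})
```

>>> arm_command(plan=[{"tx":0,"ty":0,"tz":0,"wx":-0.11,"wy":0,"wz":0,"jaw":-0.43},{"tx":0,"ty":0,"tz":0,"wx":-0.11,"wy":0,"wz":0,"jaw":-0.43},{"tx":0,"ty":0,"tz":0,"wx":-0.11,"wy":0,"wz":0,"jaw":-0.43},{"tx":0,"ty":0,"tz":0,"wx":-0.11,"wy":0,"wz":0,"jaw":-0.43},{"tx":0,"ty":0,"tz":0,"wx":0,"wy":0,"wz":0.1,"jaw":-0.43},{"tx":0,"ty":0,"tz":0,"wx":0,"wy":0,"wz":0.12,"jaw":-0.43},{"tx":0,"ty":0,"tz":0,"wx":0,"wy":0,"wz":0.12,"jaw":-0.43},{"tx":0,"ty":0,"tz":0,"wx":0,"wy":0,"wz":0.12,"jaw":-0.43},{"tx":0,"ty":0,"tz":0,"wx":0,"wy":0,"wz":0.1,"jaw":-0.43},{"tx":0,"ty":0,"tz":0,"wx":0,"wy":0,"wz":0,"jaw":-0.43}])

```text
time: 1.85
tool_pos: [525.4, 96.9, 300.3]
tcp_rot: [1.579, 1.007, 2.012]
contact_force: [-0.1, 0.2, -0.9]
grip_width: 26.0
```

```bash
cat > go.py <<'E'
# helpers: bay<->world, report of hand in bay frame, delta to a target in tool axes (cm)
from h import *
from plant import readout
BAY=np.array([493.8,262.3]);YW=1.4585
RB=np.array([[np.cos(YW),-np.sin(YW)],[np.sin(YW),np.cos(YW)]])
def w2b(p): return (np.array(p)[:2]-BAY)@RB
def b2w(p): return RB@np.array(p)[:2]+BAY
def tool():
    o=readout.get_obs();return o,Ro.from_euler('xyz',o['tcp_rot']).as_matrix(),o['tool_pos']
def st():
    o,R,p=tool();f=R[:,1]+R[:,0]; phi=np.degrees(np.arctan2(R[1,1],R[0,1]))-np.degrees(YW)
    th=np.degrees(np.arctan2(np.hypot(*R[:2,0])*np.sign(R[:2,0]@R[:2,1]),-R[2,0]))
    tip=p+22*R[:,0]
    print('t',o['time'],'tcp',p.round(1),'phi',phi.round(1),'th',th.round(1),'roll',np.degrees(np.arcsin(R[2,2])).round(1),'tip bay',w2b(tip).round(1),'tipz',tip[2].round(1),'F',o['contact_force'].round(1),'g',round(float(o['grip_width']),1))
    return o,R,p,tip
def delta_tip(bx,by,tz):
    o,R,p=tool();tip=p+22*R[:,0];w=b2w((bx,by));d=np.array([w[0],w[1],tz])-tip
    print('need tool shift cm',(R.T@d/10).round(2),'world mm',d.round(1))
E
python3 - <<'E'
from go import *
o,R,p,tip=st()
print(w2b((617.8,-73.5)))
f=np.array([np.cos(np.radians(32)),np.sin(np.radians(32))]);b=np.array([-321,-160])
t=b-f*(30+14+8); print('tip target bay',t, b2w(t))
delta_tip(*t,280)
E
```

```text
t 1.85 tcp [525.4  96.9 300.3] phi 31.2 th 32.3 roll -0.2 tip bay [-150.9  -43.8] tipz 281.7 F [-0.1  0.2 -0.9] g 26.0
[-319.78943028 -160.84887405]
tip target bay [-365.098501   -187.55580174] [ 639.261356   -121.51647712]
need tool shift cm [-13.63 -21.88   1.14] world mm [ 118.9 -229.    -1.7]
```

>>> arm_command(plan=[{"tx":-2.27,"ty":-3.65,"tz":0.19,"wx":0,"wy":0,"wz":0,"jaw":-0.43},{"tx":-2.27,"ty":-3.65,"tz":0.19,"wx":0,"wy":0,"wz":0,"jaw":-0.43},{"tx":-2.27,"ty":-3.65,"tz":0.19,"wx":0,"wy":0,"wz":0,"jaw":-0.43},{"tx":-2.27,"ty":-3.65,"tz":0.19,"wx":0,"wy":0,"wz":0,"jaw":-0.43},{"tx":-2.27,"ty":-3.65,"tz":0.19,"wx":0,"wy":0,"wz":0,"jaw":-0.43},{"tx":-2.27,"ty":-3.65,"tz":0.19,"wx":0,"wy":0,"wz":0,"jaw":-0.43},{"tx":0,"ty":0,"tz":0,"wx":0,"wy":0,"wz":0,"jaw":-0.43},{"tx":0,"ty":0,"tz":0,"wx":0,"wy":0,"wz":0,"jaw":-0.43}])

```text
time: 2.65
tool_pos: [645.4, -129.2, 300.3]
tcp_rot: [1.574, 1.011, 2.012]
contact_force: [0.5, 0.5, 0.2]
grip_width: 26.3
```

```bash
python3 - <<'E'
from go import *
o,R,p,tip=st();print(o['joint_positions'].round(2))
delta_tip(-365,-187.5,280);delta_tip(-365,-187.5,22)
cv2.imwrite('pics/s1.png',imaging.capture('scene'));cv2.imwrite('pics/d1.png',imaging.capture('side'))
cv2.imwrite('pics/a1.png',np.hstack([crop(cv2.imread('pics/s1.png'),140,60,460,380,1.25),crop(cv2.imread('pics/d1.png'),160,60,480,380,1.25)]))
E
```

```text
t 2.65 tcp [ 645.4 -129.2  300.3] phi 31.5 th 32.1 roll -0.1 tip bay [-362.1 -188.4] tipz 281.7 F [0.5 0.5 0.2] g 26.3
[-0.48  0.87  0.52  0.4   2.18 -0.75]
need tool shift cm [ 0.04 -0.26 -0.23] world mm [-1.2 -2.8 -1.7]
need tool shift cm [ 21.9  -13.96  -0.19] world mm [  -1.2   -2.8 -259.7]
```

View pics/a1.png

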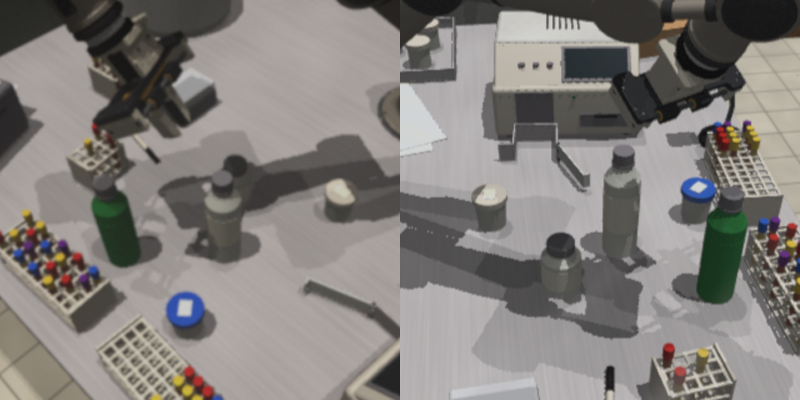

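>>> arm_command(plan=[{"tx":3.0,"ty":-1.95,"tz":-0.1,"wx":0,"wy":0,"wz":0,"jaw":-0.43},{"tx":3.0,"ty":-1.95,"tz":-0.1,"wx":0,"wy":0,"wz":0,"jaw":-0.43},{"tx":3.0,"ty":-1.95,"tz":0,"wx":0,"wy":0,"wz":0,"jaw":-0.43},{"tx":3.0,"ty":-1.95,"tz":0,"wx":0,"wy":0,"wz":0,"jaw":-0.43},{"tx":3.0,"ty":-1.95,"tz":0,"wx":0,"wy":0,"wz":0,"jaw":-0.43},{"tx":0,"ty":0,"tz":0,"wx":0,"wy":0,"wz":0,"jaw":-0.43},{"tx":0,"ty":0,"tz":0,"wx":0,"wy":0,"wz":0,"jaw":-0.43}])

```text
time: 3.45
tool_pos: [644.6, -130.8, 125.1]
tcp_rot: [1.569, 1.012, 2.011]
contact_force: [0.5, -0.1, 0.8]
grip_width: 26.3
```

```bash
python3 - <<'E'
from go import *
o,R,p,tip=st();print(o['joint_positions'].round(2))
delta_tip(-365,-187.5,22)
a=imaging.capture('scene');b=imaging.capture('side');cv2.imwrite('pics/s2.png',a)
cv2.imwrite('pics/a2.png',np.hstack([crop(a,180,80,380,300,2),crop(b,260,100,460,320,2)]))
E
```

```text
t 3.45 tcp [ 644.6 -130.8  125.1] phi 31.7 th 32.0 roll 0.0 tip bay [-363.8 -187.8] tipz 106.5 F [ 0.5 -0.1  0.8] g 26.3
[-0.48  0.93  0.85  0.34  1.81 -0.92]
need tool shift cm [ 7.12 -4.56 -0.09] world mm [ -0.4  -1.1 -84.5]
```

View pics/a2.png

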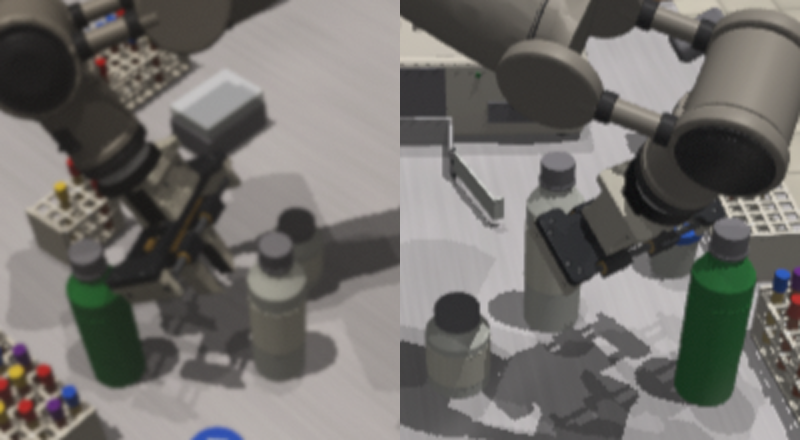

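```bash
python3 - <<'E'
from go import *
o,R,p,tip=st()
for n,f in(('side','a2'),):
    C=cam('side');im=imaging.capture('side')
    for l in range(0,401,50):
        u=proj(C,p-l*R[:,0])[0];print(l,u.round(0),(p-l*R[:,0]).round(0));cv2.circle(im,tuple(u.astype(int)),2,(0,0,255),-1)
    C=cam('scene');s=imaging.capture('scene')
    for l in range(0,401,50):
        u=proj(C,p-l*R[:,0])[0];cv2.circle(s,tuple(u.astype(int)),2,(0,0,255),-1)
    cv2.imwrite('pics/a3.png',np.hstack([crop(s,140,60,380,300,1.66),crop(im,260,60,500,300,1.66)]))
E
```

```text
t 3.55 tcp [ 645.6 -131.7  126.5] phi 31.8 th 31.9 roll 0.2 tip bay [-364.6 -188.9] tipz 107.8 F [-0.2 -0.3  0.4] g 26.1
0 [356. 230.] [ 646. -132.  126.]
50 [365. 220.] [ 657. -156.  169.]
100 [375. 210.] [ 668. -180.  211.]
150 [386. 199.] [ 679. -204.  254.]
200 [398. 187.] [ 690. -227.  296.]
250 [411. 173.] [ 701. -251.  339.]
300 [426. 158.] [ 712. -275.  381.]
350 [442. 142.] [ 724. -299.  424.]
400 [460. 124.] [ 735. -323.  466.]
```

View pics/a3.png

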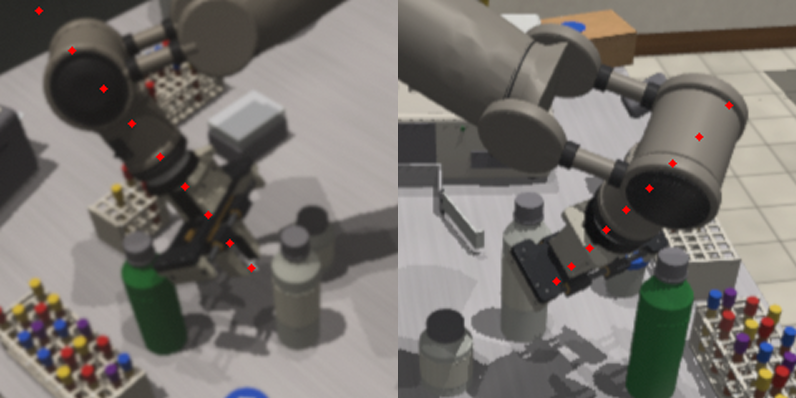

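```bash
python3 - <<'E'
from go import *
o,R,p,tip=st();C=cam('wrist',o);im=imaging.capture('wrist')
for (x,y,pr) in ((*b2w((-320,-161)),((0,32),(160,32),(215,18))),(501,-153,((0,34),(102,24)))):
  for z,r in pr:
    a=np.linspace(0,6.28,60);P=np.c_[x+r*np.cos(a),y+r*np.sin(a),0*a+z]
    cv2.polylines(im,[proj(C,P).astype(int)],True,(0,0,255),1)
cv2.imwrite('pics/w3.png',im)
delta_tip(-358.3,-180.1,108);delta_tip(-358.3,-180.1,22)
E
```

```text
t 3.65 tcp [ 645.5 -132.1  125.8] phi 31.8 th 31.9 roll 0.2 tip bay [-365.  -188.9] tipz 107.1 F [-0.7  0.5 -0.3] g 26.1
need tool shift cm [ 0.43  0.94 -0.38] world mm [-7.8  7.7  1.3]
need tool shift cm [ 7.73 -3.6  -0.4 ] world mm [ -7.8   7.7 -84.7]
```

View pics/w3.png

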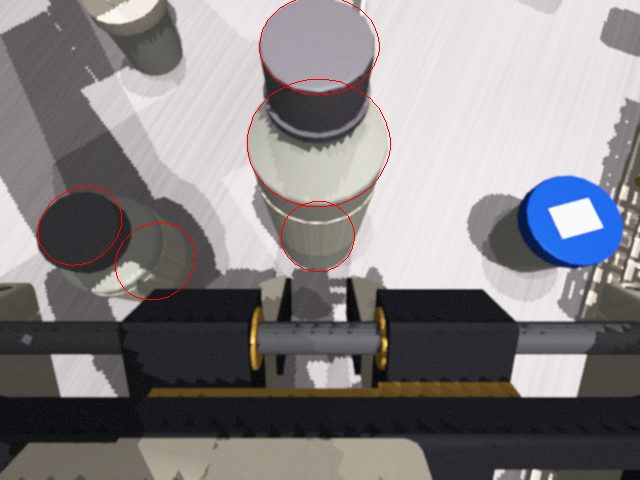

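>>> arm_command(plan=[{"tx":0.4,"ty":0.9,"tz":-0.4,"wx":0,"wy":0,"wz":0,"jaw":-0.43},{"tx":1.46,"ty":-0.91,"tz":0,"wx":0,"wy":0,"wz":0,"jaw":-0.43},{"tx":1.46,"ty":-0.91,"tz":0,"wx":0,"wy":0,"wz":0,"jaw":-0.43},{"tx":1.46,"ty":-0.91,"tz":0,"wx":0,"wy":0,"wz":0,"jaw":-0.43},{"tx":1.46,"ty":-0.91,"tz":0,"wx":0,"wy":0,"wz":0,"jaw":-0.43},{"tx":1.46,"ty":-0.91,"tz":0,"wx":0,"wy":0,"wz":0,"jaw":-0.43},{"tx":0,"ty":0,"tz":0,"wx":0,"wy":0,"wz":0,"jaw":-0.43}])

```text
time: 4.4
tool_pos: [635.3, -124.0, 34.9]
tcp_rot: [1.578, 1.007, 2.016]
contact_force: [0.5, -0.1, -1.1]
grip_width: 26.3
```

```bash
python3 - <<'E'
from go import *
o,R,p,tip=st();C=cam('wrist',o);im=imaging.capture('wrist');cv2.imwrite('pics/w4.png',im)
a=imaging.capture('scene');b=imaging.capture('side')
cv2.imwrite('pics/a4.png',np.hstack([crop(a,180,80,380,300,2),crop(b,260,100,460,320,2)]))
E
```

```text
t 4.4 tcp [ 635.3 -124.    34.9] phi 31.5 th 32.3 roll -0.2 tip bay [-358.  -177.6] tipz 16.3 F [ 0.5 -0.1 -1.1] g 26.3
```

View pics/a4.png

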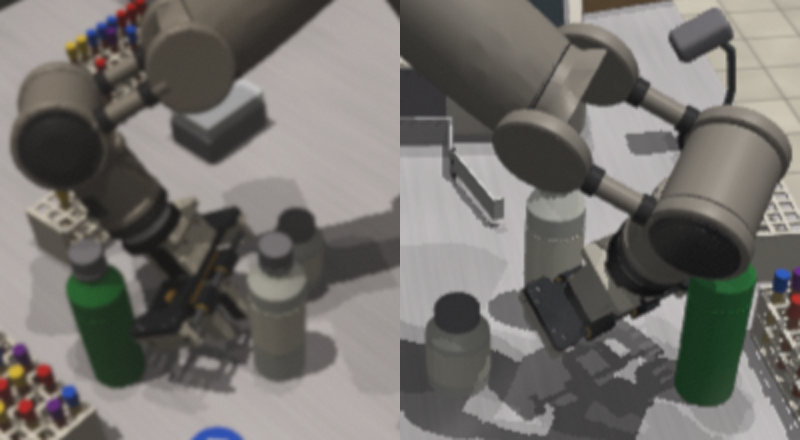

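View pics/w4.png

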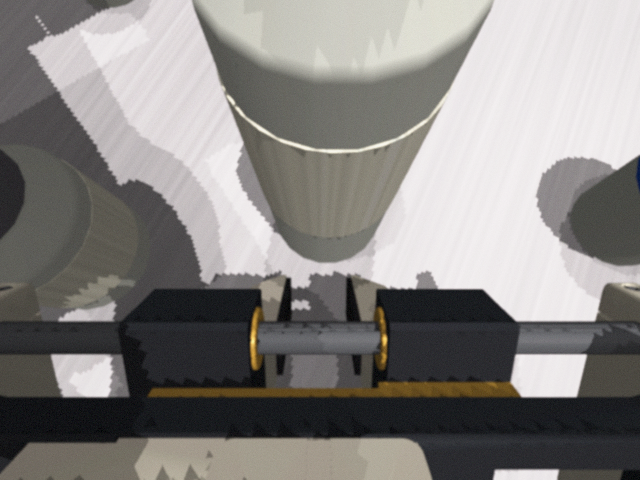

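>>> arm_command(plan=[{"tx":-0.18,"ty":0.46,"tz":0.0,"wx":0,"wy":0,"wz":0,"jaw":-0.43},{"tx":0.16,"ty":0.25,"tz":0.0,"wx":0,"wy":0,"wz":0,"jaw":-0.43},{"tx":0.16,"ty":0.25,"tz":0.0,"wx":0,"wy":0,"wz":0,"jaw":-0.43},{"tx":0.16,"ty":0.25,"tz":0.0,"wx":0,"wy":0,"wz":0,"jaw":-0.43},{"tx":0.16,"ty":0.25,"tz":0.0,"wx":0,"wy":0,"wz":0,"jaw":-0.43},{"tx":0.16,"ty":0.25,"tz":0.0,"wx":0,"wy":0,"wz":0,"jaw":-0.43},{"tx":0.16,"ty":0.25,"tz":0.0,"wx":0,"wy":0,"wz":0,"jaw":-0.43},{"tx":0.21,"ty":0.34,"tz":0.0,"wx":0,"wy":0,"wz":0,"jaw":-0.43},{"tx":0.21,"ty":0.34,"tz":0.0,"wx":0,"wy":0,"wz":0,"jaw":-0.43},{"tx":0.21,"ty":0.34,"tz":0.0,"wx":0,"wy":0,"wz":0,"jaw":-0.43}])

```text
time: 5.55
tool_pos: [622.8, -94.9, 42.3]
tcp_rot: [1.57, 1.011, 2.01]
contact_force: [2.1, -1.9, 1.0]
grip_width: 26.2
```

```bash
python3 - <<'E'
from go import *
o,R,p,tip=st();C=cam('wrist',o);im=imaging.capture('wrist');cv2.imwrite('pics/w5.png',im)
a=imaging.capture('scene');b=imaging.capture('side')
cv2.imwrite('pics/a5.png',np.hstack([crop(a,180,80,380,300,2),crop(b,260,100,460,320,2)]))
E
```

```text
t 5.55 tcp [622.8 -94.9  42.3] phi 31.6 th 32.1 roll 0.0 tip bay [-330.5 -162.1] tipz 23.7 F [ 2.1 -1.9  1. ] g 26.2
```

View pics/a5.png

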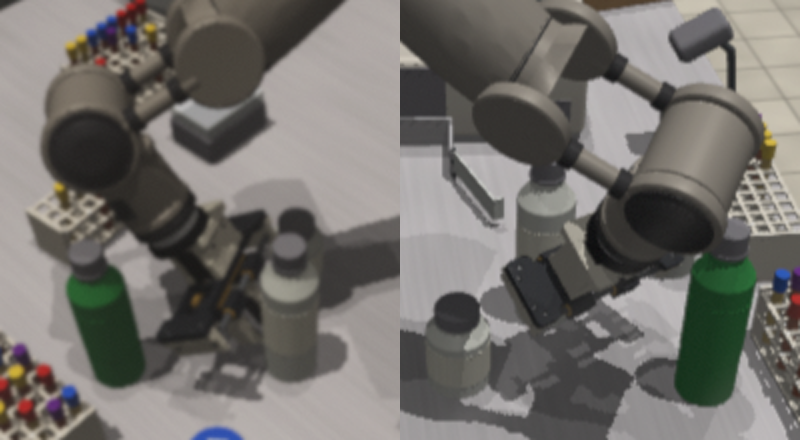

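View pics/w5.png

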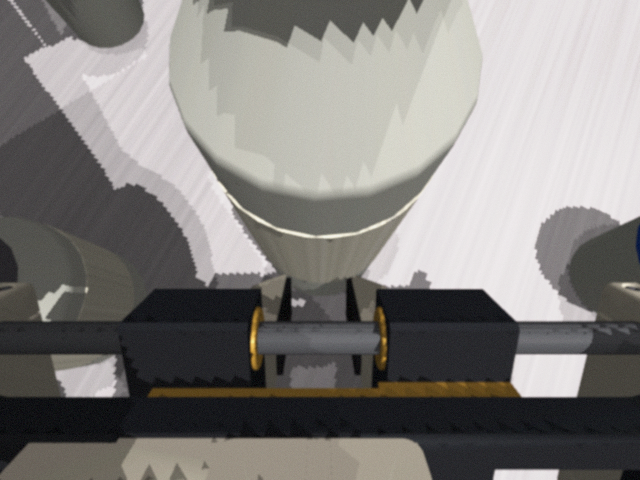

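>>> arm_command(plan=[{"tx":0.27,"ty":0.42,"tz":-0.03,"wx":0,"wy":0,"wz":0,"jaw":-0.43},{"tx":0.27,"ty":0.42,"tz":-0.03,"wx":0,"wy":0,"wz":0,"jaw":-0.43},{"tx":0.27,"ty":0.42,"tz":-0.03,"wx":0,"wy":0,"wz":0,"jaw":-0.43},{"tx":0.27,"ty":0.42,"tz":-0.03,"wx":0,"wy":0,"wz":0,"jaw":-0.43},{"tx":0.27,"ty":0.42,"tz":-0.03,"wx":0,"wy":0,"wz":0,"jaw":-0.43},{"tx":0.27,"ty":0.42,"tz":-0.03,"wx":0,"wy":0,"wz":0,"jaw":-0.43},{"tx":0.27,"ty":0.42,"tz":-0.03,"wx":0,"wy":0,"wz":0,"jaw":-0.43},{"tx":0.27,"ty":0.42,"tz":-0.03,"wx":0,"wy":0,"wz":0,"jaw":-0.43},{"tx":0.27,"ty":0.42,"tz":-0.03,"wx":0,"wy":0,"wz":0,"jaw":-0.43},{"tx":0.27,"ty":0.42,"tz":-0.03,"wx":0,"wy":0,"wz":0,"jaw":-0.43},{"tx":0.27,"ty":0.42,"tz":-0.03,"wx":0,"wy":0,"wz":0,"jaw":-0.43},{"tx":0.27,"ty":0.42,"tz":-0.03,"wx":0,"wy":0,"wz":0,"jaw":-0.43},{"tx":0.27,"ty":0.42,"tz":-0.03,"wx":0,"wy":0,"wz":0,"jaw":-0.43},{"tx":0.27,"ty":0.42,"tz":-0.03,"wx":0,"wy":0,"wz":0,"jaw":-0.43}])

```text
time: 7.1
tool_pos: [589.1, -33.2, 41.5]
tcp_rot: [1.571, 1.011, 2.011]
contact_force: [1.4, -4.1, 2.6]
grip_width: 26.3
```

```bash
cat > look.py <<'E'
import sys
from go import *
o,R,p,tip=st();im=imaging.capture('wrist');n=sys.argv[1]
f=R[:2,1]/np.hypot(*R[:2,1]);b=tip[:2]+f*37.6;print('bottle est bay',w2b(b).round(1))
a=imaging.capture('scene');b=imaging.capture('side')
x=[int(v) for v in (sys.argv[2:10] or '180 80 500 360 200 60 480 320'.split())]
A=cv2.resize(a[x[1]:x[3],x[0]:x[2]],(400,350));B=cv2.resize(b[x[5]:x[7],x[4]:x[6]],(400,350))
W=cv2.resize(im,(320,240));
out=np.zeros((590,800,3),np.uint8);out[:350,:400]=A;out[:350,400:]=B;out[350:,:320]=W
cv2.imwrite(f'pics/{n}.png',out)
E
python3 look.py l1
```

```text
t 7.1 tcp [589.1 -33.2  41.5] phi 31.6 th 32.1 roll 0.0 tip bay [-273.  -121.7] tipz 22.9 F [ 1.4 -4.1  2.6] g 26.3
bottle est bay [-241.  -101.9]
```

View pics/l1.png

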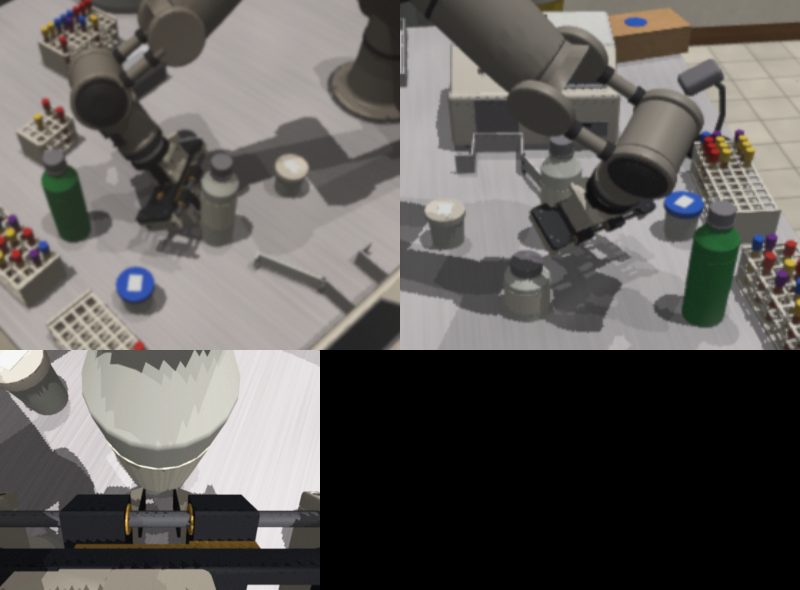

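>>> arm_command(plan=[{"tx":0.32,"ty":0.5,"tz":-0.07,"wx":0,"wy":0,"wz":0,"jaw":-0.43},{"tx":0.32,"ty":0.5,"tz":-0.07,"wx":0,"wy":0,"wz":0,"jaw":-0.43},{"tx":0.32,"ty":0.5,"tz":-0.07,"wx":0,"wy":0,"wz":0,"jaw":-0.43},{"tx":0.32,"ty":0.5,"tz":-0.07,"wx":0,"wy":0,"wz":0,"jaw":-0.43},{"tx":0.32,"ty":0.5,"tz":-0.07,"wx":0,"wy":0,"wz":0,"jaw":-0.43},{"tx":0.32,"ty":0.5,"tz":-0.07,"wx":0,"wy":0,"wz":0,"jaw":-0.43},{"tx":0.32,"ty":0.5,"tz":-0.07,"wx":0,"wy":0,"wz":0,"jaw":-0.43},{"tx":0.32,"ty":0.5,"tz":-0.07,"wx":0,"wy":0,"wz":0,"jaw":-0.43},{"tx":0.32,"ty":0.5,"tz":-0.07,"wx":0,"wy":0,"wz":0,"jaw":-0.43},{"tx":0.32,"ty":0.5,"tz":-0.07,"wx":0,"wy":0,"wz":0,"jaw":-0.43},{"tx":0.32,"ty":0.5,"tz":-0.07,"wx":0,"wy":0,"wz":0,"jaw":-0.43},{"tx":0.32,"ty":0.5,"tz":-0.07,"wx":0,"wy":0,"wz":0,"jaw":-0.43},{"tx":0.32,"ty":0.5,"tz":-0.07,"wx":0,"wy":0,"wz":0,"jaw":-0.43},{"tx":0.32,"ty":0.5,"tz":-0.07,"wx":0,"wy":0,"wz":0,"jaw":-0.43},{"tx":0.32,"ty":0.5,"tz":-0.07,"wx":0,"wy":0,"wz":0,"jaw":-0.43}])

```text
time: 8.75
tool_pos: [541.6, 42.9, 40.7]
tcp_rot: [1.57, 1.011, 2.01]
contact_force: [2.0, -3.9, 2.5]
grip_width: 25.8
```

```bash
python3 look.py l2
```

```text
t 8.75 tcp [541.6  42.9  40.7] phi 31.6 th 32.1 roll 0.0 tip bay [-202.7  -66. ] tipz 22.1 F [ 2.  -3.9  2.5] g 25.8
bottle est bay [-170.7  -46.2]
```

View pics/l2.png

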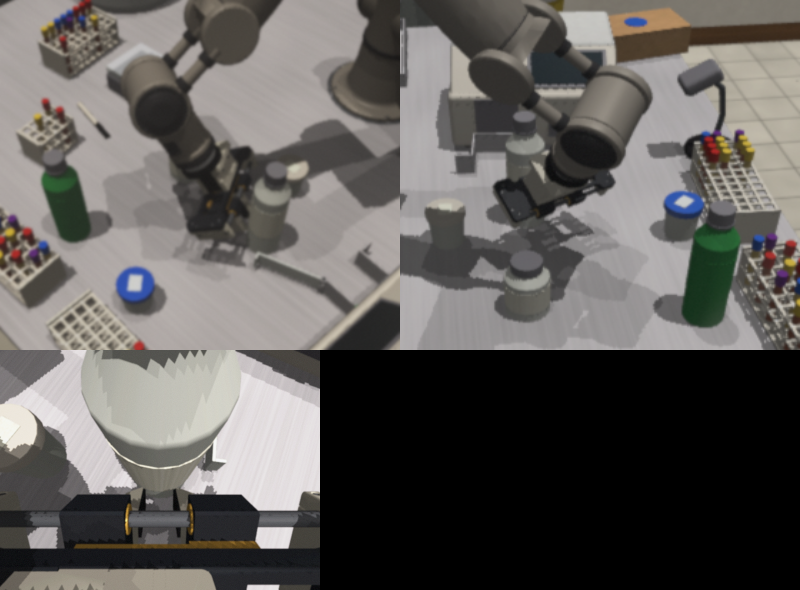

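```bash
cat > planp.py <<'E'
from go import *
def frame(phi,th):
    a=np.radians(phi)+YW;f=np.array([np.cos(a),np.sin(a),0]);u=np.array([0,0,1.]);th=np.radians(th)
    X=f*np.sin(th)-u*np.cos(th);Y=f*np.cos(th)+u*np.sin(th);return np.c_[X,Y,np.cross(X,Y)]
def pose(b,phi,th,tz,off=37.6):
    R=frame(phi,th);w=b2w(b);a=np.radians(phi)+YW
    tip=np.r_[w-off*np.array([np.cos(a),np.sin(a)]),tz];return R,tip-22*R[:,0]
def rows(b0,p0,b1,p1,n,th=32.1,tz0=22,tz1=22):
    prev=pose(b0,p0,th,tz0)
    for i in range(1,n+1):
        s=i/n;q=pose(np.array(b0)*(1-s)+np.array(b1)*s,p0+(p1-p0)*s,th,tz0+(tz1-tz0)*s)
        d=prev[0].T@(q[1]-prev[1])/10;w=Ro.from_matrix(prev[0].T@q[0]).as_rotvec()
        if i in(1,n//2,n): print(i,d.round(3),w.round(4))
        prev=q
E
python3 -c "
from planp import *
rows((-170.7,-46.2),31.6,(-95,-12),20,14)"
```

```text
1 [0.313 0.499 0.004] [ 0.0123 -0.0077  0.    ]
7 [ 0.315  0.503 -0.047] [ 0.0123 -0.0077 -0.    ]
14 [ 0.315  0.502 -0.107] [ 0.0123 -0.0077  0.    ]
```

>>> arm_command(plan=[{"tx":0.31,"ty":0.5,"tz":0.0,"wx":0.0123,"wy":-0.0077,"wz":0,"jaw":-0.43},{"tx":0.31,"ty":0.5,"tz":-0.01,"wx":0.0123,"wy":-0.0077,"wz":0,"jaw":-0.43},{"tx":0.31,"ty":0.5,"tz":-0.02,"wx":0.0123,"wy":-0.0077,"wz":0,"jaw":-0.43},{"tx":0.31,"ty":0.5,"tz":-0.02,"wx":0.0123,"wy":-0.0077,"wz":0,"jaw":-0.43},{"tx":0.31,"ty":0.5,"tz":-0.03,"wx":0.0123,"wy":-0.0077,"wz":0,"jaw":-0.43},{"tx":0.31,"ty":0.5,"tz":-0.04,"wx":0.0123,"wy":-0.0077,"wz":0,"jaw":-0.43},{"tx":0.31,"ty":0.5,"tz":-0.05,"wx":0.0123,"wy":-0.0077,"wz":0,"jaw":-0.43},{"tx":0.31,"ty":0.5,"tz":-0.06,"wx":0.0123,"wy":-0.0077,"wz":0,"jaw":-0.43},{"tx":0.31,"ty":0.5,"tz":-0.06,"wx":0.0123,"wy":-0.0077,"wz":0,"jaw":-0.43},{"tx":0.31,"ty":0.5,"tz":-0.07,"wx":0.0123,"wy":-0.0077,"wz":0,"jaw":-0.43},{"tx":0.31,"ty":0.5,"tz":-0.08,"wx":0.0123,"wy":-0.0077,"wz":0,"jaw":-0.43},{"tx":0.31,"ty":0.5,"tz":-0.09,"wx":0.0123,"wy":-0.0077,"wz":0,"jaw":-0.43},{"tx":0.31,"ty":0.5,"tz":-0.1,"wx":0.0123,"wy":-0.0077,"wz":0,"jaw":-0.43},{"tx":0.31,"ty":0.5,"tz":-0.1,"wx":0.0123,"wy":-0.0077,"wz":0,"jaw":-0.43}])

```text
time: 10.3
tool_pos: [506.8, 118.1, 41.1]
tcp_rot: [1.571, 1.011, 1.806]
contact_force: [0.1, -2.2, 0.4]
grip_width: 26.3
```

```bash
python3 look.py l3; python3 - <<'E'
from h import *
E
```

```text
t 10.3 tcp [506.8 118.1  41.1] phi 19.9 th 32.1 roll -0.0 tip bay [-130.8  -25.1] tipz 22.5 F [ 0.1 -2.2  0.4] g 26.3
bottle est bay [-95.5 -12.3]
```

View pics/l3.png

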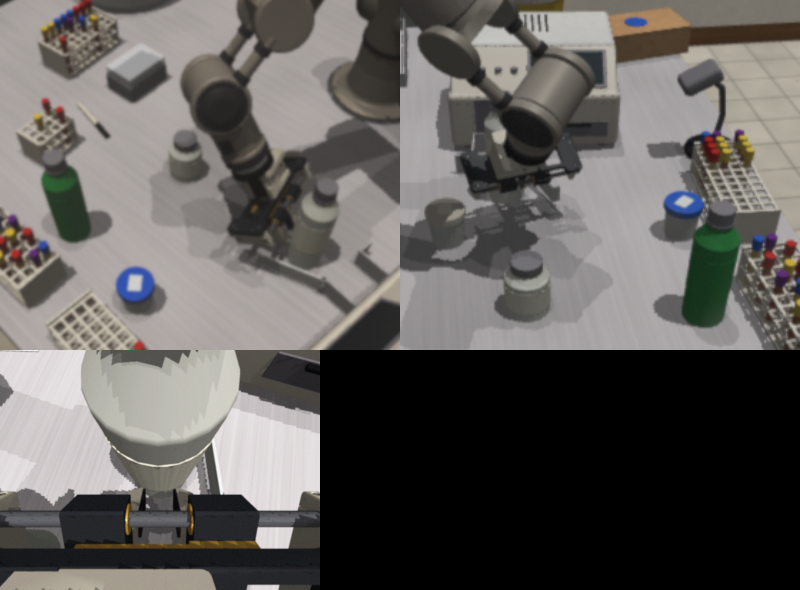

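```bash
python3 -c "
from planp import *
rows((-95.5,-12.3),19.9,(-45,-2),5,10,tz0=22.5)
print(); rows((-45,-2),5,(2,0),0,12)"
```

```text
1 [ 0.276  0.431 -0.053] [ 0.022  -0.0138  0.    ]
5 [ 0.279  0.435 -0.106] [ 0.022  -0.0138 -0.    ]
10 [ 0.278  0.434 -0.173] [ 0.022  -0.0138  0.    ]

1 [ 0.208  0.332 -0.018] [ 0.0062 -0.0039  0.    ]
6 [ 0.208  0.332 -0.033] [ 0.0062 -0.0039  0.    ]
12 [ 0.208  0.332 -0.05 ] [ 0.0062 -0.0039  0.    ]
```

>>> arm_command(plan=[{"tx":0.28,"ty":0.43,"tz":-0.05,"wx":0.022,"wy":-0.0138,"wz":0,"jaw":-0.43},{"tx":0.28,"ty":0.43,"tz":-0.07,"wx":0.022,"wy":-0.0138,"wz":0,"jaw":-0.43},{"tx":0.28,"ty":0.43,"tz":-0.08,"wx":0.022,"wy":-0.0138,"wz":0,"jaw":-0.43},{"tx":0.28,"ty":0.43,"tz":-0.09,"wx":0.022,"wy":-0.0138,"wz":0,"jaw":-0.43},{"tx":0.28,"ty":0.43,"tz":-0.11,"wx":0.022,"wy":-0.0138,"wz":0,"jaw":-0.43},{"tx":0.28,"ty":0.43,"tz":-0.12,"wx":0.022,"wy":-0.0138,"wz":0,"jaw":-0.43},{"tx":0.28,"ty":0.43,"tz":-0.13,"wx":0.022,"wy":-0.0138,"wz":0,"jaw":-0.43},{"tx":0.28,"ty":0.43,"tz":-0.15,"wx":0.022,"wy":-0.0138,"wz":0,"jaw":-0.43},{"tx":0.28,"ty":0.43,"tz":-0.16,"wx":0.022,"wy":-0.0138,"wz":0,"jaw":-0.43},{"tx":0.28,"ty":0.43,"tz":-0.17,"wx":0.022,"wy":-0.0138,"wz":0,"jaw":-0.43},{"tx":0,"ty":0,"tz":0,"wx":0,"wy":0,"wz":0,"jaw":-0.43}])

```text
time: 11.55
tool_pos: [488.7, 168.3, 40.1]
tcp_rot: [1.573, 1.01, 1.549]
contact_force: [0.5, -1.0, 0.1]
grip_width: 26.0
```

```bash
cat >> look.py <<'E'
cv2.imwrite(f'pics/{n}w.png',im)
E
python3 look.py l4 300 140 540 350 200 80 420 260
```

```text
t 11.55 tcp [488.7 168.3  40.1] phi 5.1 th 32.1 roll -0.1 tip bay [-82.3  -4.4] tipz 21.5 F [ 0.5 -1.   0.1] g 26.0
bottle est bay [-44.9  -1.1]
```

View pics/l4.png

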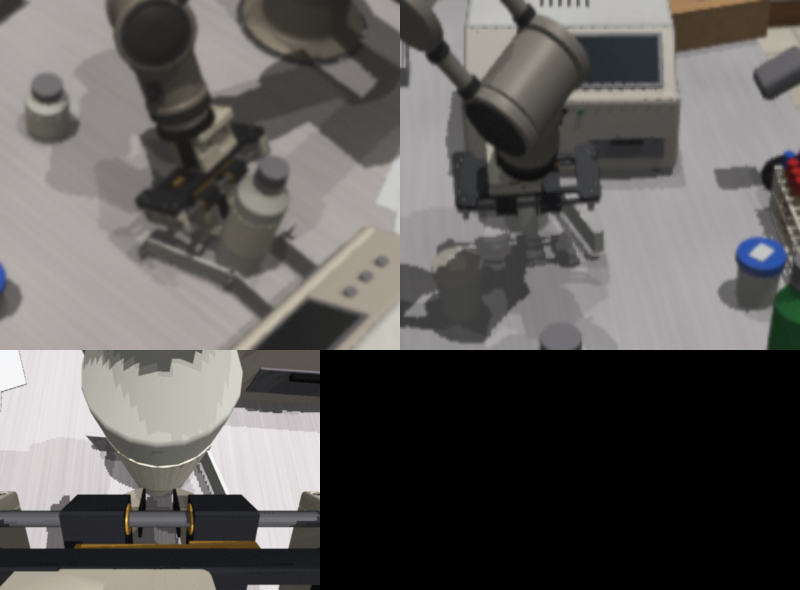

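View pics/l4w.png

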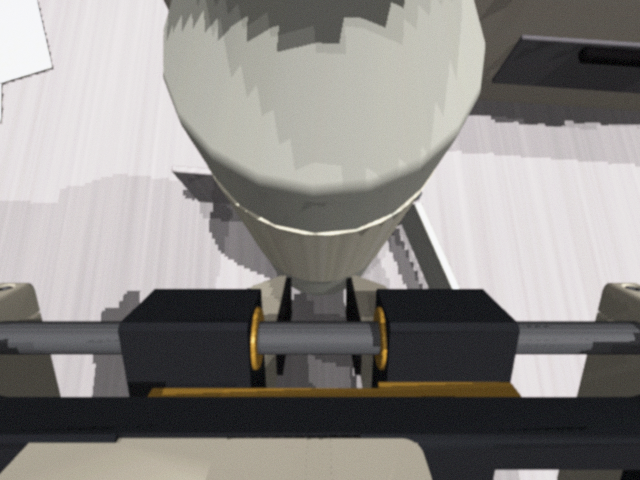

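```bash
python3 -c "
from go import *
o,R,p,t=st();C=cam('wrist',o)
for b in((-40,78),(-42,78),(-40,-50),(-154,-101)): print(b,proj(C,[*b2w(b),45]).round(0))
for b in((-40,78),(-40,-50),(42,-235),(42,90)): print(b,proj(C,[*b2w(b),0]).round(0))
"
```

```text
t 11.7 tcp [489.2 167.8  40. ] phi 5.1 th 32.1 roll -0.1 tip bay [-82.8  -5. ] tipz 21.4 F [-0.2 -0.6 -0.3] g 26.2
(-40, 78) [[169. 174.]]
(-42, 78) [[168. 177.]]
(-40, -50) [[413. 194.]]
(-154, -101) [[528. 451.]]
(-40, 78) [[197. 204.]]
(-40, -50) [[395. 221.]]
(42, -235) [[669. 130.]]
(42, 90) [[201.  94.]]
```

>>> arm_command(plan=[{"tx":0.2,"ty":0.33,"tz":-0.02,"wx":0.0062,"wy":-0.0039,"wz":0,"jaw":-0.43},{"tx":0.2,"ty":0.33,"tz":-0.02,"wx":0.0062,"wy":-0.0039,"wz":0,"jaw":-0.43},{"tx":0.2,"ty":0.33,"tz":-0.02,"wx":0.0062,"wy":-0.0039,"wz":0,"jaw":-0.43},{"tx":0.2,"ty":0.33,"tz":-0.02,"wx":0.0062,"wy":-0.0039,"wz":0,"jaw":-0.43},{"tx":0.2,"ty":0.33,"tz":-0.03,"wx":0.0062,"wy":-0.0039,"wz":0,"jaw":-0.43},{"tx":0.2,"ty":0.33,"tz":-0.03,"wx":0.0062,"wy":-0.0039,"wz":0,"jaw":-0.43},{"tx":0.2,"ty":0.33,"tz":-0.03,"wx":0.0062,"wy":-0.0039,"wz":0,"jaw":-0.43},{"tx":0.2,"ty":0.33,"tz":-0.03,"wx":0.0062,"wy":-0.0039,"wz":0,"jaw":-0.43},{"tx":0,"ty":0,"tz":0,"wx":0,"wy":0,"wz":0,"jaw":-0.43}])

```text
time: 12.6
tool_pos: [488.9, 198.9, 40.7]
tcp_rot: [1.571, 1.011, 1.49]
contact_force: [0.4, -1.3, -2.4]
grip_width: 26.2
```

```bash
python3 look.py l5 300 140 540 350 200 80 420 260
```

```text
t 12.6 tcp [488.9 198.9  40.7] phi 1.8 th 32.1 roll -0.0 tip bay [-51.9  -1.9] tipz 22.0 F [ 0.4 -1.3 -2.4] g 26.2
bottle est bay [-14.3  -0.7]
```

View pics/l5.png

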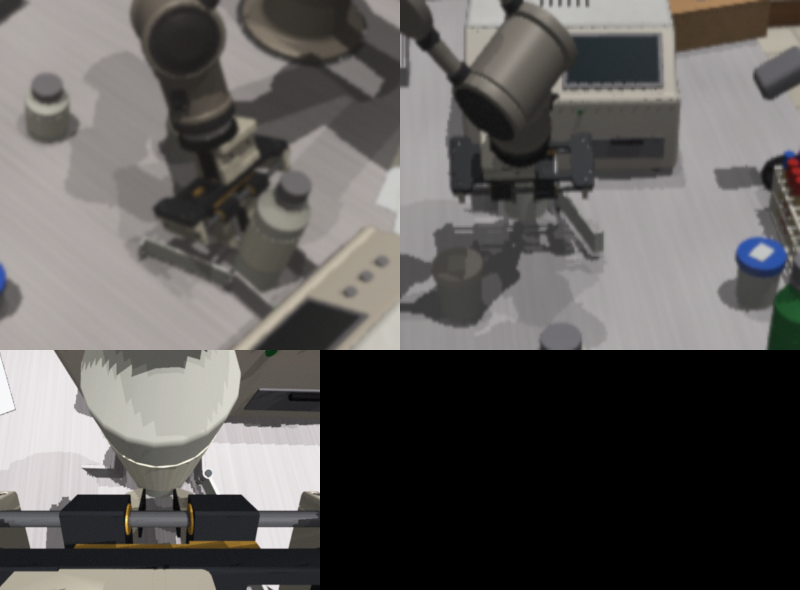

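View pics/l5w.png

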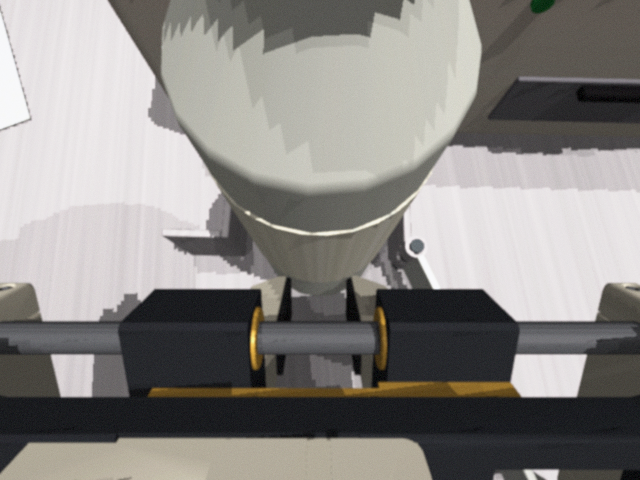

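```bash
python3 -c "
from go import *
o,R,p,t=st();C=cam('wrist',o)
for b in((-40,78),(-40,-50)): print(b,proj(C,[*b2w(b),45]).round(0))
for uv in ((417,245),(165,234)): print(uv,w2b(onz(C,uv,45)).round(1))
"
```

```text
t 12.75 tcp [489.1 198.4  40.7] phi 1.8 th 32.1 roll -0.0 tip bay [-52.3  -2.1] tipz 22.0 F [-0.8  0.   0. ] g 26.4
(-40, 78) [[160. 239.]]
(-40, -50) [[416. 246.]]
(417, 245) [-39.4 -50.4]
(165, 234) [-37.5  75.8]
```

>>> arm_command(plan=[{"tx":0.17,"ty":0.27,"tz":-0.02,"wx":0,"wy":0,"wz":0,"jaw":-0.43},{"tx":0.17,"ty":0.27,"tz":-0.02,"wx":0,"wy":0,"wz":0,"jaw":-0.43},{"tx":0.17,"ty":0.27,"tz":-0.02,"wx":0,"wy":0,"wz":0,"jaw":-0.43},{"tx":0.17,"ty":0.27,"tz":-0.02,"wx":0,"wy":0,"wz":0,"jaw":-0.43},{"tx":0.15,"ty":0.24,"tz":0,"wx":0,"wy":0,"wz":0,"jaw":-0.43},{"tx":0,"ty":0,"tz":0,"wx":0,"wy":0,"wz":0,"jaw":-0.43}])

```text
time: 13.35
tool_pos: [489.6, 214.4, 40.7]
tcp_rot: [1.571, 1.011, 1.49]
contact_force: [1.4, -1.2, -0.5]
grip_width: 25.8
```

```bash
python3 - <<'E'
from go import *
o,R,p,t=st()
f=R[:2,1]/np.hypot(*R[:2,1]);b=t[:2]+f*37.5;print('bottle est bay',w2b(b).round(1))
a=imaging.capture('scene');cv2.imwrite('pics/sc6.png',a);C=cam('scene')
big=crop(a,420,200,530,320,5)
for (x,y),col in ((b2w((1,-1)),(0,0,255)),):
  for z,r in((160,32),(215,18)):
    q=np.linspace(0,6.28,60);P=np.c_[x+r*np.cos(q),y+r*np.sin(q),0*q+z]
    cv2.polylines(big,[((proj(C,P)-[420,200])*5+2).astype(int)],True,col,1)
cv2.imwrite('pics/b6.png',big)
E
```

```text
t 13.35 tcp [489.6 214.4  40.7] phi 1.8 th 32.1 roll 0.0 tip bay [-36.4  -0.8] tipz 22.0 F [ 1.4 -1.2 -0.5] g 25.8
bottle est bay [1.1 0.4]
```

View pics/b6.png

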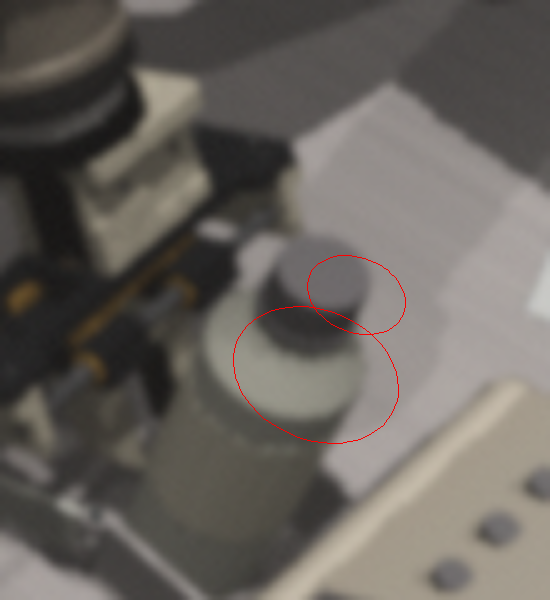

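```bash
python3 - <<'E'
from go import *
C=cam('scene')
print(w2b(onz(C,(420+322/5,200+272/5),215)), w2b(onz(C,(420+283/5,200+350/5),160)))
o,R,p,t=st()
im=imaging.capture('wrist');cv2.imwrite('pics/w6.png',im)
d=imaging.capture('side');cv2.imwrite('pics/d6.png',crop(d,220,80,340,200,5))
E
```

```text
[-12.75473538  -2.78704051] [-13.23727913  -2.25814065]
t 13.4 tcp [489.6 214.3  40.7] phi 1.8 th 32.1 roll 0.0 tip bay [-36.5  -0.9] tipz 22.0 F [ 0.4 -0.9 -0.5] g 26.5
```

View pics/w6.png

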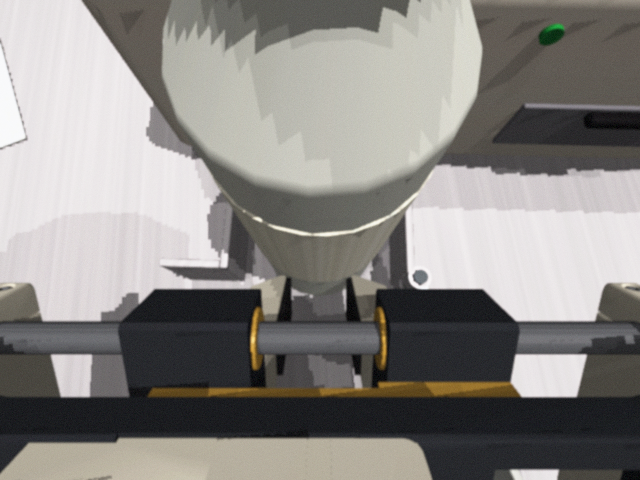

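View pics/d6.png

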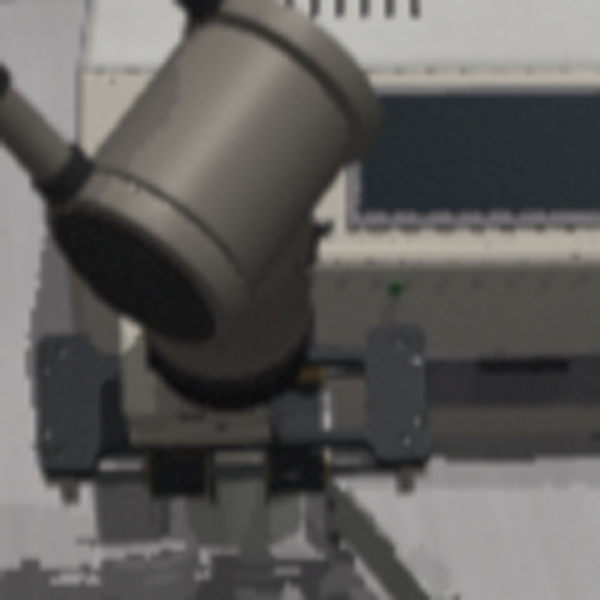

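```bash
python3 - <<'E'
from go import *
o,R,p,t=st();C=cam('wrist',o)
for x in (-13,-6,1): print(x,proj(C,[*b2w((x-32,-1)),160]).round(0),proj(C,[*b2w((x,-33)),160]).round(0),proj(C,[*b2w((x,31)),160]).round(0),'base near',proj(C,[*b2w((x-32,-1)),0]).round(0))
E
```

```text
t 13.5 tcp [489.6 214.1  40.7] phi 1.8 th 32.1 roll -0.0 tip bay [-36.6  -0.8] tipz 22.0 F [-0.4 -0.3  0.3] g 26.5
-13 [[321. 192.]] [[486.  47.]] [[165.  39.]] base near [[319. 295.]]
-6 [[322. 156.]] [[483.  19.]] [[170.  12.]] base near [[319. 284.]]
1 [[323. 122.]] [[480.  -8.]] [[175. -15.]] base near [[320. 272.]]
```

>>> arm_command(plan=[{"tx":0.15,"ty":0.24,"tz":0,"wx":0,"wy":0,"wz":0,"jaw":-0.43},{"tx":0.15,"ty":0.24,"tz":0,"wx":0,"wy":0,"wz":0,"jaw":-0.43},{"tx":0.15,"ty":0.24,"tz":0,"wx":0,"wy":0,"wz":0,"jaw":-0.43},{"tx":0.15,"ty":0.24,"tz":0,"wx":0,"wy":0,"wz":0,"jaw":-0.43},{"tx":0,"ty":0,"tz":0,"wx":0,"wy":0,"wz":0,"jaw":-0.43}])

```text
time: 14.0
tool_pos: [490.5, 225.6, 40.7]
tcp_rot: [1.571, 1.011, 1.49]
contact_force: [-0.3, -0.6, -0.5]
grip_width: 26.1
```

```bash
cat > chk.py <<'E'
import sys
from go import *
n=sys.argv[1];bx,by=float(sys.argv[2]),float(sys.argv[3])
o,R,p,t=st();Cw=cam('wrist',o);w=imaging.capture('wrist');a=imaging.capture('scene');C=cam('scene')
x,y=b2w((bx,by));q=np.linspace(0,6.28,60)
big=crop(a,400,200,540,330,4)
for z,r in((0,32),(160,32),(215,18)):
    P=np.c_[x+r*np.cos(q),y+r*np.sin(q),0*q+z]
    cv2.polylines(big,[((proj(C,P)-[400,200])*4+1.5).astype(int)],True,(0,0,255),1)
    cv2.polylines(w,[np.clip(proj(Cw,P),-2000,2000).astype(int)],True,(0,0,255),1)
W=cv2.resize(w,(240,180));out=np.zeros((520,800,3),np.uint8);out[:,:560]=big[:520,:560];out[:180,560:]=W
cv2.imwrite(f'pics/{n}.png',out)
E
python3 chk.py k1 -2 -1
```

```text
t 14.0 tcp [490.5 225.6  40.7] phi 1.8 th 32.1 roll 0.0 tip bay [-25.1  -0.4] tipz 22.0 F [-0.3 -0.6 -0.5] g 26.1
```

View pics/k1.png

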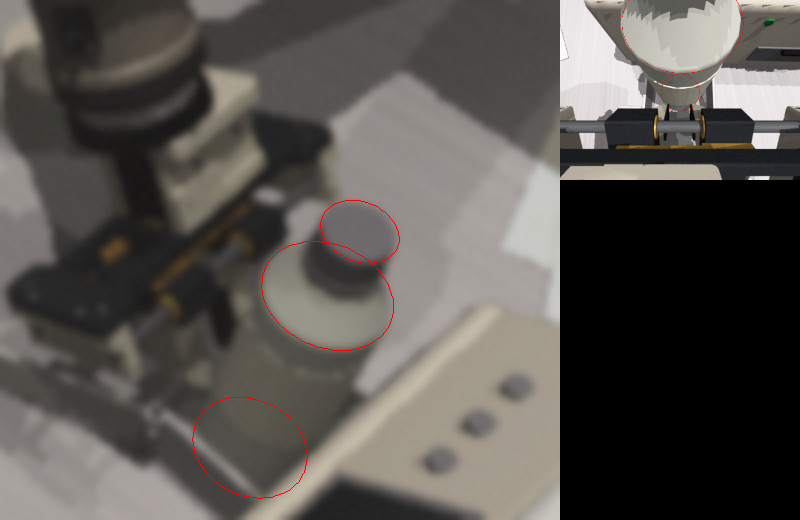

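>>> arm_command(plan=[{"tx":0.1,"ty":0.16,"tz":0,"wx":0,"wy":0,"wz":0,"jaw":-0.43},{"tx":0.06,"ty":0.1,"tz":0,"wx":0,"wy":0,"wz":0,"jaw":-0.43},{"tx":0,"ty":0,"tz":0,"wx":0,"wy":0,"wz":0,"jaw":-0.43},{"tx":-0.16,"ty":-0.25,"tz":0,"wx":0,"wy":0,"wz":0,"jaw":-0.43},{"tx":-0.53,"ty":-0.85,"tz":0,"wx":0,"wy":0,"wz":0,"jaw":-0.43},{"tx":-0.53,"ty":-0.85,"tz":0,"wx":0,"wy":0,"wz":0,"jaw":-0.43},{"tx":-0.53,"ty":-0.85,"tz":0,"wx":0,"wy":0,"wz":0,"jaw":-0.43},{"tx":-0.53,"ty":-0.85,"tz":0,"wx":0,"wy":0,"wz":0,"jaw":-0.43},{"tx":0,"ty":0,"tz":0,"wx":0,"wy":0,"wz":0,"jaw":-0.43}])

```text
time: 15.0
tool_pos: [487.6, 183.8, 40.6]
tcp_rot: [1.57, 1.011, 1.487]
contact_force: [0.1, 0.6, -0.6]
grip_width: 26.0
```

```bash
python3 chk.py k2 1 -1; python3 - <<'E'
from go import *
o,R,p,t=st();f=R[:2,1]/np.hypot(*R[:2,1])
cv2.imwrite('pics/w7.png',imaging.capture('wrist'))
E
```

```text
t 15.0 tcp [487.6 183.8  40.6] phi 1.7 th 32.1 roll 0.0 tip bay [-67.   -2.3] tipz 22.0 F [ 0.1  0.6 -0.6] g 26.0
t 15.1 tcp [487.5 184.9  40.7] phi 1.7 th 32.1 roll 0.0 tip bay [-65.9  -2. ] tipz 22.0 F [ 0.5 -0.2  0.3] g 26.2
```

View pics/k2.png

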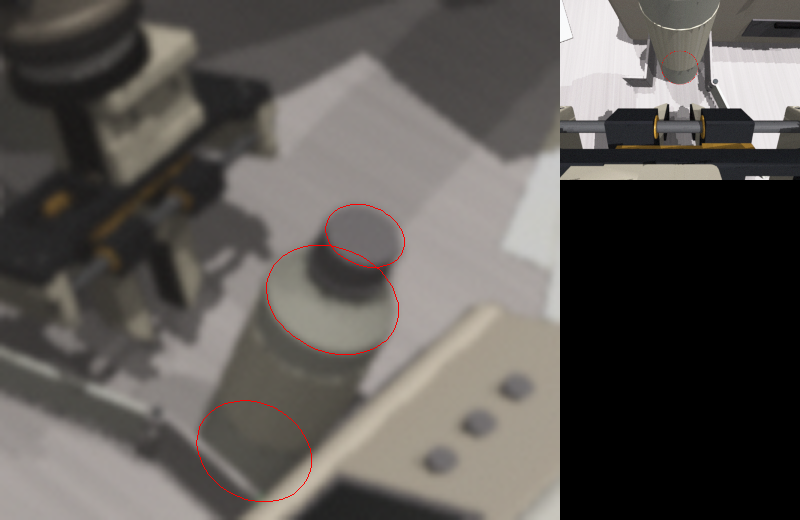

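View pics/w7.png

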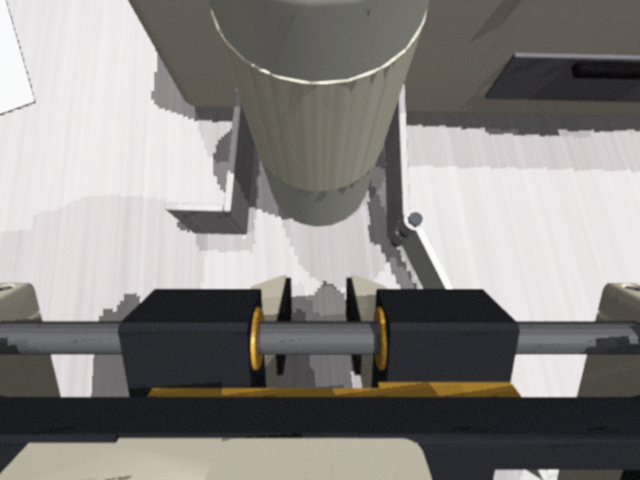

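```bash
cat >> planp.py <<'E'
def tp(t,phi,tz,th=32.1): return pose(t,phi,th,tz,0)
def seg(a,b,n):
    # a,b=(tip xy, phi, tz)
    prev=tp(*a)
    for i in range(1,n+1):
        s=i/n;q=tp(np.array(a[0])*(1-s)+np.array(b[0])*s,a[1]+(b[1]-a[1])*s,a[2]+(b[2]-a[2])*s)
        d=prev[0].T@(q[1]-prev[1])/10;w=Ro.from_matrix(prev[0].T@q[0]).as_rotvec()
        print(i,d.round(2),w.round(3)); prev=q
E
python3 -c "
from planp import *
o,R,p,t=st();C=cam('wrist',o);print(w2b(onz(C,(319,226),0)))
seg(((-66,-2),1.7,22),((-103,-4),1.7,81),2)
seg(((-103,-4),1.7,81),((-114,-119),20,81),5)
seg(((-114,-119),20,81),((-114,-119),20,24),3)
"
```

```text
t 15.15 tcp [487.4 185.2  40.6] phi 1.7 th 32.1 roll -0.0 tip bay [-65.6  -1.9] tipz 22.0 F [0.7 0.6 0.1] g 26.3
[-30.23159559  -0.86918286]
1 [-3.48 -0.    0.05] [0. 0. 0.]
2 [-3.48 -0.    0.05] [0. 0. 0.]
1 [-0.15 -0.24  2.37] [-0.054  0.034  0.   ]
2 [-0.23 -0.37  2.34] [-0.054  0.034  0.   ]
3 [-0.31 -0.49  2.31] [-0.054  0.034 -0.   ]
4 [-0.38 -0.61  2.27] [-0.054  0.034 -0.   ]
5 [-0.45 -0.72  2.22] [-0.054  0.034  0.   ]
1 [ 1.61 -1.01 -0.  ] [0. 0. 0.]
2 [ 1.61 -1.01  0.  ] [0. 0. 0.]
3 [ 1.61 -1.01  0.  ] [0. 0. 0.]
```

>>> arm_command(plan=[{"tx":-3.5,"ty":0,"tz":0,"wx":0,"wy":0,"wz":0,"jaw":-1},{"tx":-3.5,"ty":0,"tz":0,"wx":0,"wy":0,"wz":0,"jaw":-1},{"tx":-0.15,"ty":-0.24,"tz":2.37,"wx":-0.054,"wy":0.034,"wz":0,"jaw":-1},{"tx":-0.23,"ty":-0.37,"tz":2.34,"wx":-0.054,"wy":0.034,"wz":0,"jaw":-1},{"tx":-0.31,"ty":-0.49,"tz":2.31,"wx":-0.054,"wy":0.034,"wz":0,"jaw":-1},{"tx":-0.38,"ty":-0.61,"tz":2.27,"wx":-0.054,"wy":0.034,"wz":0,"jaw":-1},{"tx":-0.45,"ty":-0.72,"tz":2.22,"wx":-0.054,"wy":0.034,"wz":0,"jaw":-1},{"tx":0,"ty":0,"tz":0,"wx":0,"wy":0,"wz":0,"jaw":-1},{"tx":0,"ty":0,"tz":0,"wx":0,"wy":0,"wz":0,"jaw":-1}])

```text
time: 16.05
tool_pos: [600.5, 125.4, 99.2]
tcp_rot: [1.574, 1.01, 1.812]
contact_force: [-0.6, 0.3, 0.2]
grip_width: 0.4
```

```bash
python3 - <<'E'
from go import *
o,R,p,t=st();C=cam('wrist',o);im=imaging.capture('wrist')
g=[[*b2w((-40-.914*s,-50-.407*s)),45] for s in (0,95,125)]
for u in proj(C,g): cv2.circle(im,tuple(u.astype(int)),3,(0,0,255),1)
cv2.imwrite('pics/w8.png',im);delta_tip(-114,-119,24)
E
```

```text
t 16.05 tcp [600.5 125.4  99.2] phi 20.0 th 32.1 roll -0.1 tip bay [-113.1 -117.4] tipz 80.5 F [-0.6  0.3  0.2] g 0.4
need tool shift cm [ 4.72 -3.15  0.19] world mm [  2.1  -1.1 -56.8]
```

View pics/w8.png

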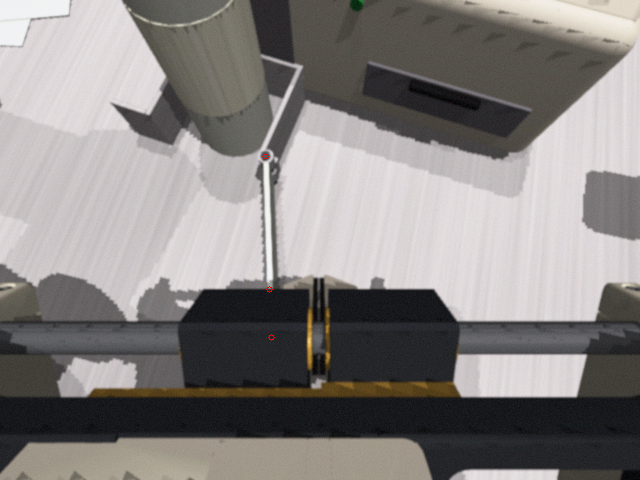

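>>> arm_command(plan=[{"tx":1.6,"ty":-1.05,"tz":0.06,"wx":0,"wy":0,"wz":0,"jaw":-1},{"tx":1.6,"ty":-1.05,"tz":0.06,"wx":0,"wy":0,"wz":0,"jaw":-1},{"tx":1.5,"ty":-1.05,"tz":0.06,"wx":0,"wy":0,"wz":0,"jaw":-1},{"tx":0,"ty":0,"tz":0,"wx":0,"wy":0,"wz":0,"jaw":-1},{"tx":0,"ty":0,"tz":0,"wx":0,"wy":0,"wz":0,"jaw":-1}])

```text
time: 16.6
tool_pos: [602.7, 123.8, 43.4]
tcp_rot: [1.573, 1.01, 1.81]
contact_force: [1.2, 0.9, 0.6]
grip_width: 0.5
```

```bash
cat > gate.py <<'E'
from planp import *
from scipy.interpolate import interp1d
PH=interp1d([130,114,70,-20],[20,20,-12,-12])
def gp(al,s=90,extra=0):
    a=np.radians(al);ph=float(PH(al));f=np.array([np.cos(np.radians(ph)),np.sin(np.radians(ph))]);r=np.array([f[1],-f[0]])
    n=np.array([np.cos(a),np.sin(a)]);h=19*abs(n@r)+8*abs(n@f)
    P=np.array([-40,-50])+s*np.array([-np.sin(a),np.cos(a)])
    return P-n*(2+h-extra),ph
E
python3 - <<'E'
from gate import *
o,R,p,t=st()
for al in (114,100,80,60,40,20,0): print(al,gp(al)[0].round(1),gp(al)[1])
start=(w2b(t),20.0,t[2])
als=np.linspace(112,60,15);prev=tp(*start)
for i,al in enumerate(als):
    b,ph=gp(al);q=tp(b,ph,24);d=prev[0].T@(q[1]-prev[1])/10;w=Ro.from_matrix(prev[0].T@q[0]).as_rotvec();print(i,round(al),d.round(2),w.round(3));prev=q
E
```

```text
t 16.6 tcp [602.7 123.8  43.4] phi 20.0 th 32.1 roll -0.1 tip bay [-114.5 -119.7] tipz 24.8 F [1.2 0.9 0.6] g 0.5
114 [-113.5 -106.3] 20.0
100 [-125.   -86.3] 9.81818181818182
80 [-132.4  -55.7] -4.727272727272727
60 [-129.2  -24.5] -12.0
40 [-114.6    4.9] -12.0
20 [-88.5  28.1] -12.0
0 [-53.8  40. ] -12.0
0 112 [ 0.31  0.35 -1.58] [ 0.022 -0.013  0.   ]
1 108 [-0.08 -0.13 -0.65] [ 0.04  -0.025  0.   ]
2 105 [-0.08 -0.12 -0.65] [ 0.04  -0.025  0.   ]
3 101 [-0.07 -0.11 -0.65] [ 0.04  -0.025 -0.   ]
4 97 [-0.06 -0.1  -0.64] [ 0.04  -0.025  0.   ]
5 93 [-0.06 -0.09 -0.63] [ 0.04  -0.025  0.   ]
6 90 [-0.05 -0.09 -0.63] [ 0.04  -0.025  0.   ]
7 86 [-0.05 -0.08 -0.64] [ 0.04  -0.025  0.   ]
8 82 [-0.04 -0.07 -0.64] [ 0.04  -0.025 -0.   ]
9 79 [-0.04 -0.06 -0.64] [ 0.04  -0.025  0.   ]
10 75 [-0.03 -0.05 -0.64] [ 0.04  -0.025 -0.   ]
11 71 [-0.03 -0.05 -0.64] [ 0.04  -0.025  0.   ]
12 67 [-0.03 -0.04 -0.59] [ 0.012 -0.008  0.   ]
13 64 [-0.01 -0.02 -0.58] [0. 0. 0.]
14 60 [ 0.01  0.02 -0.59] [0. 0. 0.]
```

>>> arm_command(plan=[{"tx":0.1,"ty":0.12,"tz":-0.53,"wx":0.007,"wy":-0.004,"wz":0,"jaw":-1},{"tx":0.1,"ty":0.12,"tz":-0.53,"wx":0.007,"wy":-0.004,"wz":0,"jaw":-1},{"tx":0.1,"ty":0.12,"tz":-0.53,"wx":0.007,"wy":-0.004,"wz":0,"jaw":-1},{"tx":-0.08,"ty":-0.13,"tz":-0.65,"wx":0.04,"wy":-0.025,"wz":0,"jaw":-1},{"tx":-0.08,"ty":-0.12,"tz":-0.65,"wx":0.04,"wy":-0.025,"wz":0,"jaw":-1},{"tx":-0.07,"ty":-0.11,"tz":-0.65,"wx":0.04,"wy":-0.025,"wz":0,"jaw":-1},{"tx":-0.06,"ty":-0.1,"tz":-0.64,"wx":0.04,"wy":-0.025,"wz":0,"jaw":-1},{"tx":-0.06,"ty":-0.09,"tz":-0.63,"wx":0.04,"wy":-0.025,"wz":0,"jaw":-1},{"tx":-0.05,"ty":-0.09,"tz":-0.63,"wx":0.04,"wy":-0.025,"wz":0,"jaw":-1},{"tx":-0.05,"ty":-0.08,"tz":-0.64,"wx":0.04,"wy":-0.025,"wz":0,"jaw":-1},{"tx":0,"ty":0,"tz":0,"wx":0,"wy":0,"wz":0,"jaw":-1}])

```text
time: 17.7
tool_pos: [541.3, 113.0, 43.3]
tcp_rot: [1.576, 1.011, 1.457]
contact_force: [0.2, 0.1, -0.0]
grip_width: 0.6
```

```bash
python3 look.py m1 300 140 540 350 200 80 420 260
```

```text
t 17.7 tcp [541.3 113.   43.3] phi -0.4 th 32.1 roll -0.2 tip bay [-131.3  -64. ] tipz 24.6 F [ 0.2  0.1 -0. ] g 0.6
bottle est bay [-93.7 -64.2]
```

View pics/m1.png

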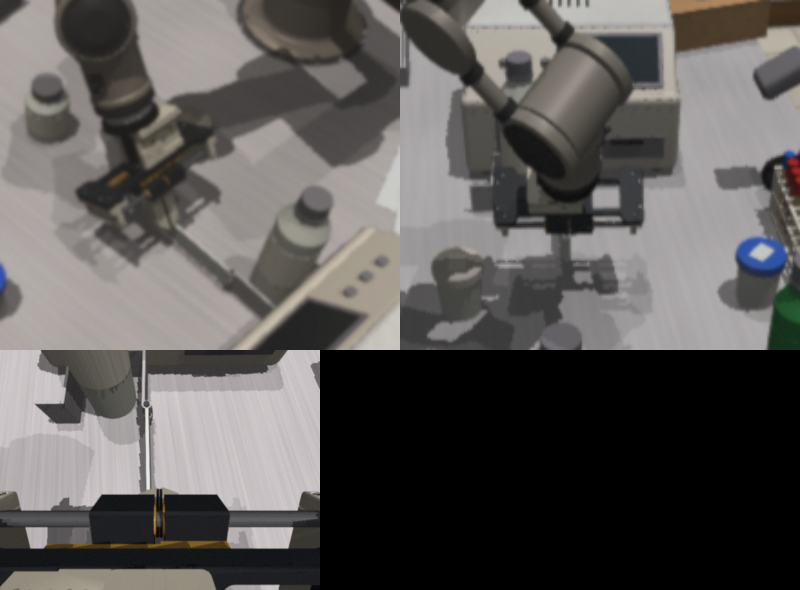

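View pics/m1w.png

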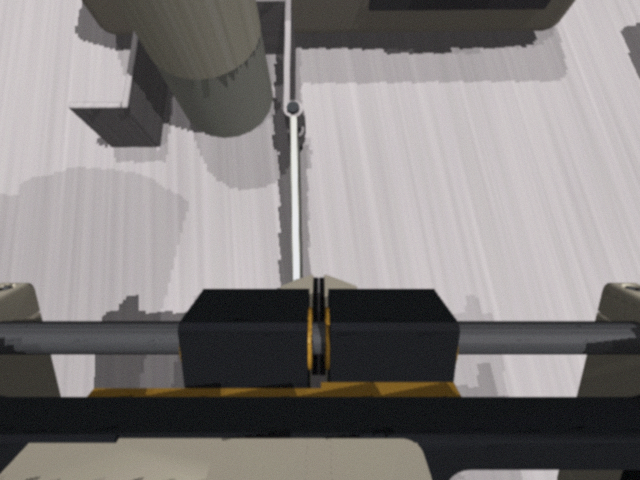

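```bash
python3 - <<'E'
from gate import *
prev=tp(gp(86)[0],gp(86)[1],24)
for i,al in enumerate(np.linspace(82,12,18)):
    b,ph=gp(al);q=tp(b,ph,24);d=prev[0].T@(q[1]-prev[1])/10;w=Ro.from_matrix(prev[0].T@q[0]).as_rotvec();print(i,round(al),d.round(2),w.round(3),b.round(0));prev=q
E
```

```text
0 82 [-0.05 -0.07 -0.69] [ 0.043 -0.027  0.   ] [-132.  -59.]
1 78 [-0.04 -0.07 -0.71] [ 0.044 -0.028 -0.   ] [-133.  -52.]
2 74 [-0.04 -0.06 -0.71] [ 0.044 -0.028  0.   ] [-133.  -46.]
3 70 [-0.03 -0.05 -0.71] [ 0.04  -0.025  0.   ] [-132.  -39.]
4 66 [-0.02 -0.04 -0.63] [0. 0. 0.] [-131.  -33.]
5 61 [ 0.    0.   -0.65] [0. 0. 0.] [-130.  -27.]
6 57 [ 0.03  0.04 -0.65] [0. 0. 0.] [-128.  -20.]
7 53 [ 0.05  0.09 -0.66] [0. 0. 0.] [-126.  -14.]
8 49 [ 0.08  0.13 -0.66] [0. 0. 0.] [-123.   -8.]
9 45 [ 0.11  0.17 -0.66] [0. 0. 0.] [-119.   -2.]
10 41 [ 0.14  0.22 -0.65] [0. 0. 0.] [-115.    4.]
11 37 [ 0.17  0.27 -0.63] [0. 0. 0.] [-111.    9.]
12 33 [ 0.2   0.31 -0.61] [0. 0. 0.] [-106.   15.]
13 28 [ 0.22  0.36 -0.59] [0. 0. 0.] [-101.   19.]
14 24 [ 0.25  0.4  -0.56] [0. 0. 0.] [-95.  24.]
15 20 [ 0.28  0.44 -0.52] [0. 0. 0.] [-89.  28.]
16 16 [ 0.3   0.48 -0.48] [0. 0. 0.] [-82.  31.]
17 12 [ 0.33  0.52 -0.44] [0. 0. 0.] [-75.  34.]
```

>>> arm_command(plan=[{"tx":-0.05,"ty":-0.07,"tz":-0.69,"wx":0.043,"wy":-0.027,"wz":0,"jaw":-1},{"tx":-0.04,"ty":-0.07,"tz":-0.71,"wx":0.044,"wy":-0.028,"wz":0,"jaw":-1},{"tx":-0.04,"ty":-0.06,"tz":-0.71,"wx":0.044,"wy":-0.028,"wz":0,"jaw":-1},{"tx":-0.03,"ty":-0.05,"tz":-0.71,"wx":0.04,"wy":-0.025,"wz":0,"jaw":-1},{"tx":-0.02,"ty":-0.04,"tz":-0.63,"wx":0,"wy":0,"wz":0,"jaw":-1},{"tx":0,"ty":0,"tz":-0.65,"wx":0,"wy":0,"wz":0,"jaw":-1},{"tx":0.03,"ty":0.04,"tz":-0.65,"wx":0,"wy":0,"wz":0,"jaw":-1},{"tx":0.05,"ty":0.09,"tz":-0.66,"wx":0,"wy":0,"wz":0,"jaw":-1},{"tx":0.08,"ty":0.13,"tz":-0.66,"wx":0,"wy":0,"wz":0,"jaw":-1},{"tx":0.11,"ty":0.17,"tz":-0.66,"wx":0,"wy":0,"wz":0,"jaw":-1},{"tx":0.14,"ty":0.22,"tz":-0.65,"wx":0,"wy":0,"wz":0,"jaw":-1},{"tx":0.17,"ty":0.27,"tz":-0.63,"wx":0,"wy":0,"wz":0,"jaw":-1},{"tx":0,"ty":0,"tz":0,"wx":0,"wy":0,"wz":0,"jaw":-1}])

```text
time: 19.15
tool_pos: [467.4, 142.4, 42.7]
tcp_rot: [1.575, 1.012, 1.256]
contact_force: [-0.7, -1.2, -0.1]
grip_width: 0.2
```

```bash
python3 look.py m2 300 140 540 350 200 80 420 260
```

```text
t 19.15 tcp [467.4 142.4  42.7] phi -11.9 th 32.0 roll -0.1 tip bay [-110.7   10.4] tipz 24.1 F [-0.7 -1.2 -0.1] g 0.2
bottle est bay [-73.9   2.7]
```

View pics/m2w.png

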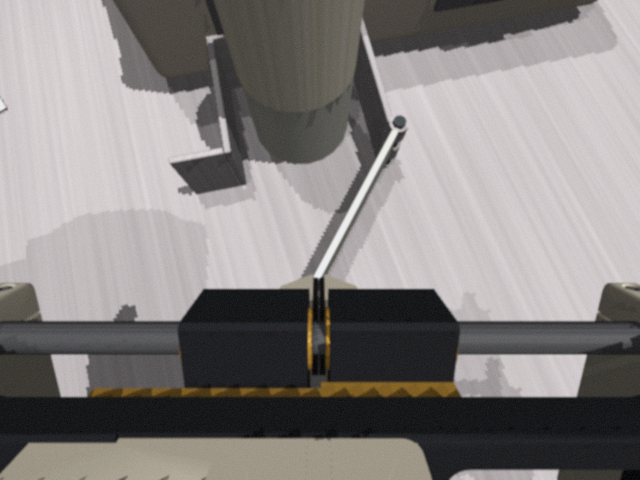

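View pics/m2.png

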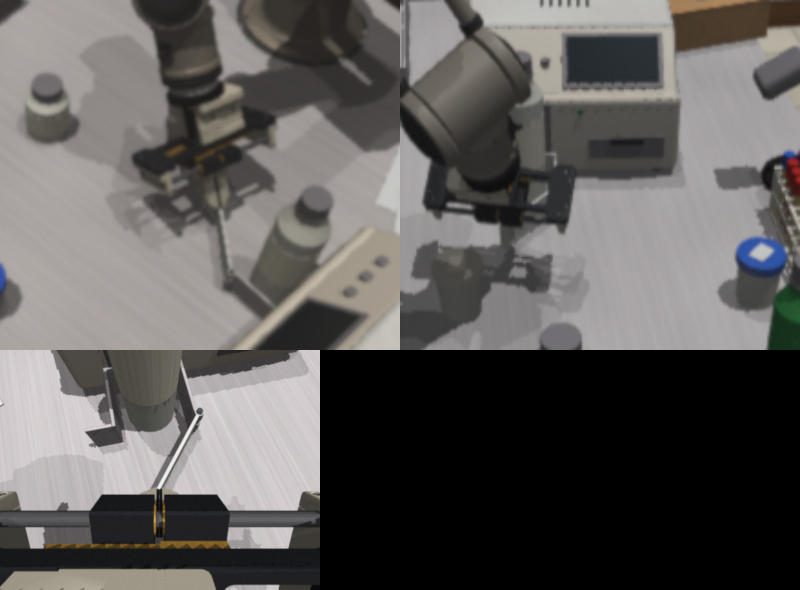

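>>> arm_command(plan=[{"tx":0.2,"ty":0.31,"tz":-0.61,"wx":0,"wy":0,"wz":0,"jaw":-1},{"tx":0.22,"ty":0.36,"tz":-0.59,"wx":0,"wy":0,"wz":0,"jaw":-1},{"tx":0.25,"ty":0.4,"tz":-0.56,"wx":0,"wy":0,"wz":0,"jaw":-1},{"tx":0.28,"ty":0.44,"tz":-0.52,"wx":0,"wy":0,"wz":0,"jaw":-1},{"tx":0.3,"ty":0.48,"tz":-0.48,"wx":0,"wy":0,"wz":0,"jaw":-1},{"tx":0.33,"ty":0.52,"tz":-0.44,"wx":0,"wy":0,"wz":0,"jaw":-1},{"tx":0,"ty":0,"tz":0,"wx":0,"wy":0,"wz":0,"jaw":-1}])

```text
time: 20.0
tool_pos: [446.8, 180.8, 42.8]
tcp_rot: [1.574, 1.011, 1.256]
contact_force: [1.0, -0.1, -0.5]
grip_width: 0.4
```

```bash
python3 look.py m3 300 140 540 350 200 80 420 260; python3 - <<'E'
from gate import *
o,R,p,t=st()
a=(w2b(t),-12,t[2])
print('fwd'); seg(a,((-50,38),-12,25),5)
E
```

```text
t 20.0 tcp [446.8 180.8  42.8] phi -11.8 th 32.0 roll -0.1 tip bay [-74.8  35.2] tipz 24.1 F [ 1.  -0.1 -0.5] g 0.4
bottle est bay [-38.   27.5]
t 20.15 tcp [447.6 179.8  42.8] phi -11.9 th 32.0 roll -0.0 tip bay [-75.7  34.3] tipz 24.1 F [-0.2  0.1  0.2] g 0.5
fwd
1 [ 0.24  0.42 -0.18] [0. 0. 0.]
2 [ 0.24  0.42 -0.18] [0. 0. 0.]
3 [ 0.24  0.42 -0.18] [0. 0. 0.]
4 [ 0.24  0.42 -0.18] [0. 0. 0.]
5 [ 0.24  0.42 -0.18] [0. 0. 0.]
```

View pics/m3w.png

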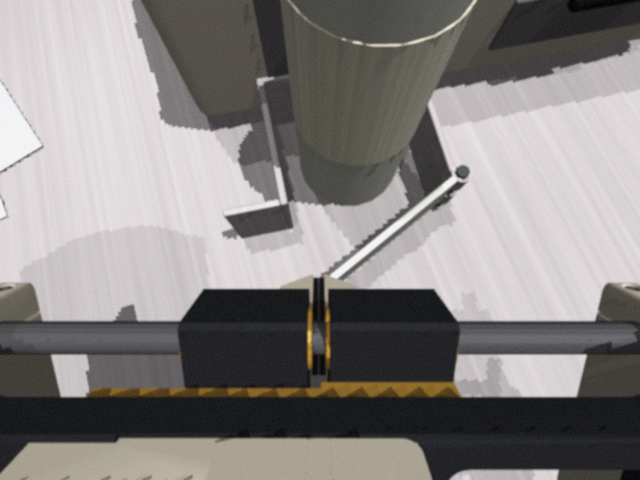

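>>> arm_command(plan=[{"tx":0.24,"ty":0.41,"tz":-0.18,"wx":0,"wy":0,"wz":0,"jaw":-1},{"tx":0.24,"ty":0.41,"tz":-0.18,"wx":0,"wy":0,"wz":0,"jaw":-1},{"tx":0.24,"ty":0.41,"tz":-0.18,"wx":0,"wy":0,"wz":0,"jaw":-1},{"tx":0.24,"ty":0.41,"tz":-0.18,"wx":0,"wy":0,"wz":0,"jaw":-1},{"tx":0.24,"ty":0.41,"tz":-0.18,"wx":0,"wy":0,"wz":0,"jaw":-1},{"tx":0,"ty":0,"tz":0,"wx":0,"wy":0,"wz":0,"jaw":-1}])

```text
time: 20.75
tool_pos: [446.2, 205.9, 43.5]
tcp_rot: [1.573, 1.011, 1.255]
contact_force: [0.5, 1.1, -0.5]
grip_width: 0.3
```

```bash
python3 look.py m4 400 200 540 330 200 80 420 260; python3 - <<'E'
from gate import *
o,R,p,t=st()
a=(w2b(t),-12,t[2])
print('fwd'); seg(a,(w2b(t)+[2,0],-12,25),1)
E
```

```text
t 20.75 tcp [446.2 205.9  43.5] phi -11.8 th 32.0 roll -0.1 tip bay [-50.   38.7] tipz 24.9 F [ 0.5  1.1 -0.5] g 0.3
bottle est bay [-13.2  30.9]
t 20.9 tcp [446.4 205.2  43.5] phi -11.9 th 32.0 roll -0.1 tip bay [-50.6  38.3] tipz 24.8 F [-0.3  0.4 -0.1] g 0.7
fwd
1 [ 0.09  0.18 -0.04] [0. 0. 0.]
```

View pics/m4w.png

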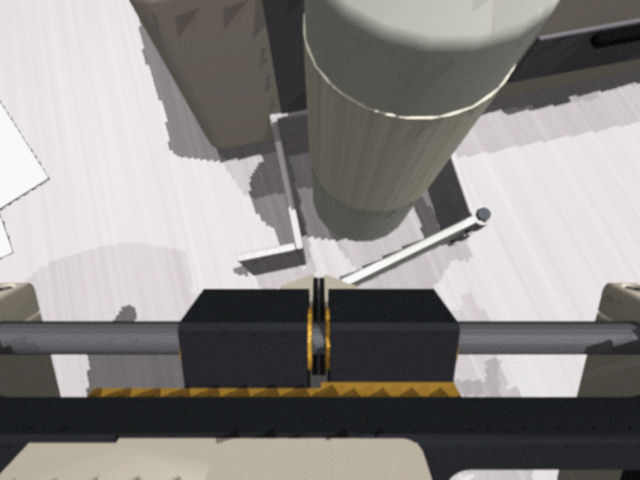

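View pics/m4.png

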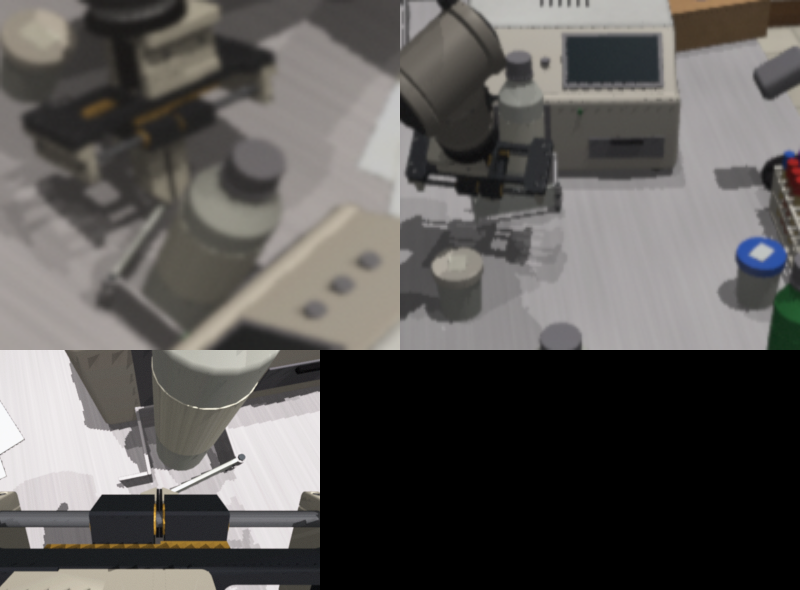

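>>> arm_command(plan=[{"tx":0.15,"ty":0.24,"tz":-0.06,"wx":0,"wy":0,"wz":0,"jaw":-1},{"tx":0.15,"ty":0.24,"tz":-0.06,"wx":0,"wy":0,"wz":0,"jaw":-1},{"tx":0.15,"ty":0.24,"tz":-0.06,"wx":0,"wy":0,"wz":0,"jaw":-1},{"tx":0,"ty":0,"tz":0,"wx":0,"wy":0,"wz":0,"jaw":-1}])

```text
time: 21.3
tool_pos: [447.3, 214.1, 43.5]
tcp_rot: [1.573, 1.012, 1.254]
contact_force: [-0.3, 0.4, 0.1]
grip_width: 0.7
```

```bash
python3 look.py m5 400 200 540 330 200 80 420 260
```

```text
t 21.3 tcp [447.3 214.1  43.5] phi -11.9 th 32.0 roll -0.1 tip bay [-41.7  38.5] tipz 24.9 F [-0.3  0.4  0.1] g 0.7
bottle est bay [-4.9 30.7]
```

View pics/m5w.png

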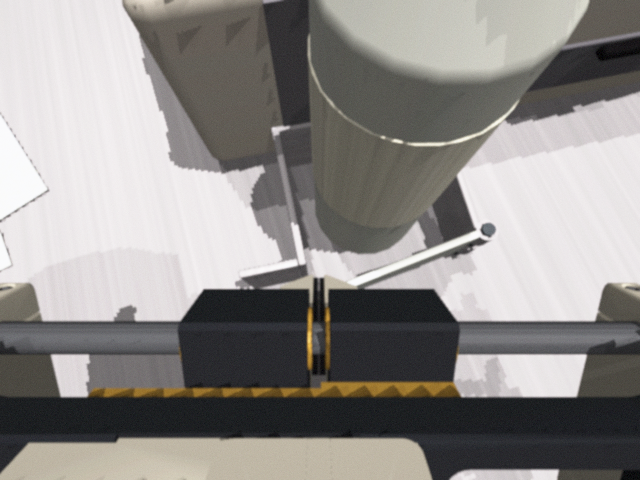

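View pics/m5.png

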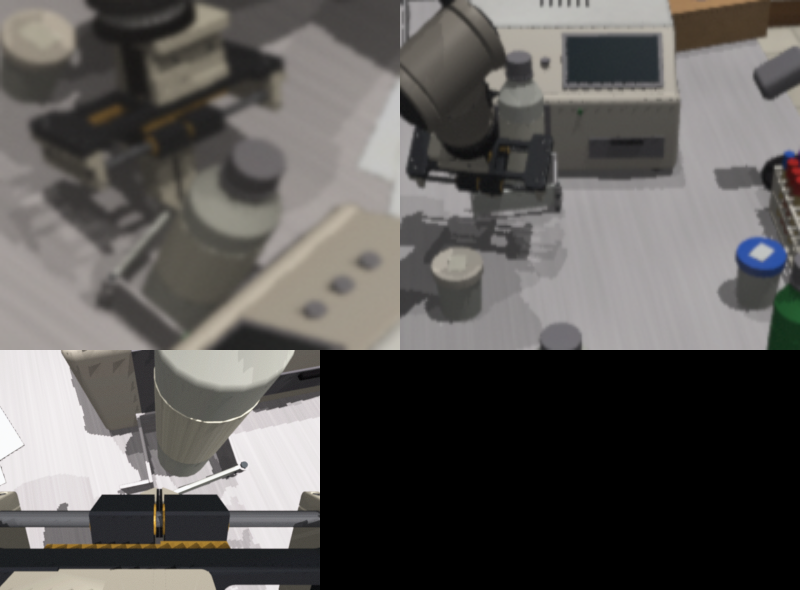

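```bash
python3 - <<'E'
from go import *
o,R,p,t=st();C=cam('wrist',o)
h=w2b(onz(C,(487,231),45));e=w2b(onz(C,(358,283),45));d=e-h;print(h,e,np.arctan2(-d[0],d[1]))
print('flange',w2b(onz(C,(300,263),45)),w2b(onz(C,(242,273),45)))
E
```

```text
t 21.45 tcp [447.4 213.8  43.5] phi -11.9 th 32.0 roll -0.1 tip bay [-42.   38.3] tipz 24.8 F [ 0.1 -0.4  0.4] g 0.4
[-40.66194925 -49.65639882] [-52.95262549  21.17353067] 0.17181294244092116
flange [-37.25213944  47.14153271] [-36.26485046  76.22698064]
```

>>> arm_command(plan=[{"tx":-0.34,"ty":-0.02,"tz":0,"wx":0,"wy":0,"wz":0.1,"jaw":-1},{"tx":0.17,"ty":0.23,"tz":-0.06,"wx":0,"wy":0,"wz":0,"jaw":-1},{"tx":0.17,"ty":0.23,"tz":-0.06,"wx":0,"wy":0,"wz":0,"jaw":-1},{"tx":0.17,"ty":0.23,"tz":-0.06,"wx":0,"wy":0,"wz":0,"jaw":-1},{"tx":0,"ty":0,"tz":0,"wx":0,"wy":0,"wz":0,"jaw":-1}])

```text
time: 21.95
tool_pos: [447.8, 221.3, 46.7]
tcp_rot: [1.572, 0.912, 1.254]
contact_force: [0.7, -0.4, 0.5]
grip_width: 0.3
```

```bash
python3 look.py m6 400 200 540 330 200 80 420 260
```

```text
t 21.95 tcp [447.8 221.3  46.7] phi -11.8 th 37.7 roll -0.0 tip bay [-32.7  38.4] tipz 29.3 F [ 0.7 -0.4  0.5] g 0.3
bottle est bay [ 4.1 30.7]
```

View pics/m6w.png

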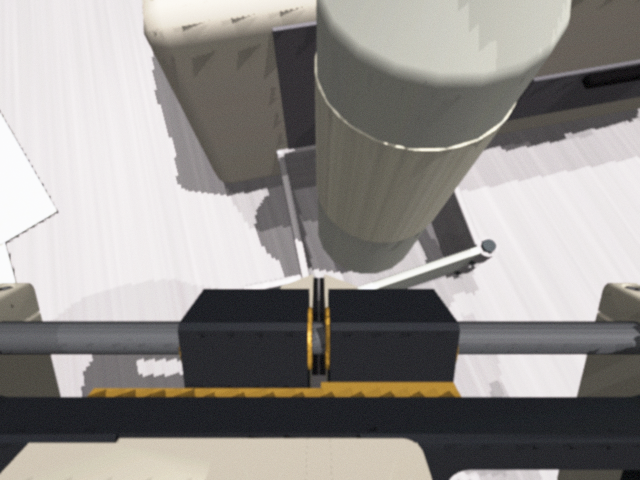

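View pics/m6.png

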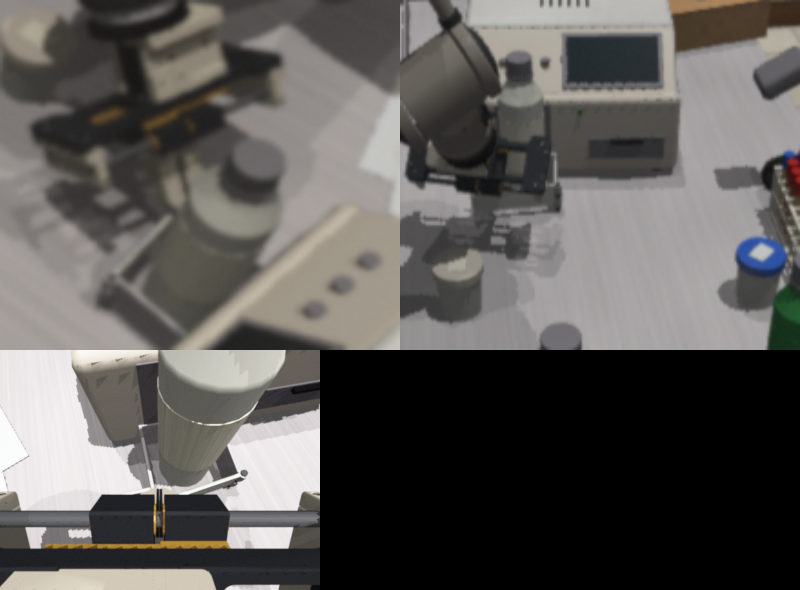

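>>> arm_command(plan=[{"tx":0.12,"ty":0.16,"tz":-0.04,"wx":0,"wy":0,"wz":0,"jaw":-1},{"tx":0.12,"ty":0.16,"tz":-0.04,"wx":0,"wy":0,"wz":0,"jaw":-1},{"tx":0.12,"ty":0.16,"tz":-0.04,"wx":0,"wy":0,"wz":0,"jaw":-1},{"tx":0,"ty":0,"tz":0,"wx":0,"wy":0,"wz":0,"jaw":-1}])

```text
time: 22.5
tool_pos: [448.4, 227.0, 46.6]
tcp_rot: [1.573, 0.912, 1.254]
contact_force: [-0.0, 0.5, 0.3]
grip_width: 0.5
```

```bash
python3 look.py m7 400 200 540 330 200 80 420 260
```

```text
t 22.5 tcp [448.4 227.   46.6] phi -11.9 th 37.8 roll -0.1 tip bay [-27.   38.4] tipz 29.2 F [-0.   0.5  0.3] g 0.5
bottle est bay [ 9.8 30.7]
```

View pics/m7w.png

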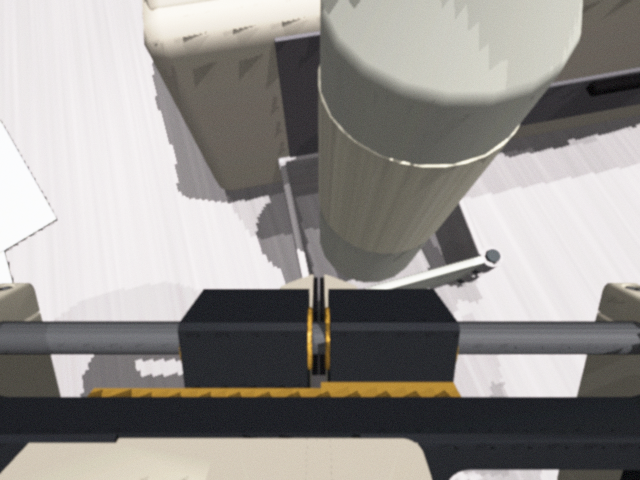

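View pics/m7.png

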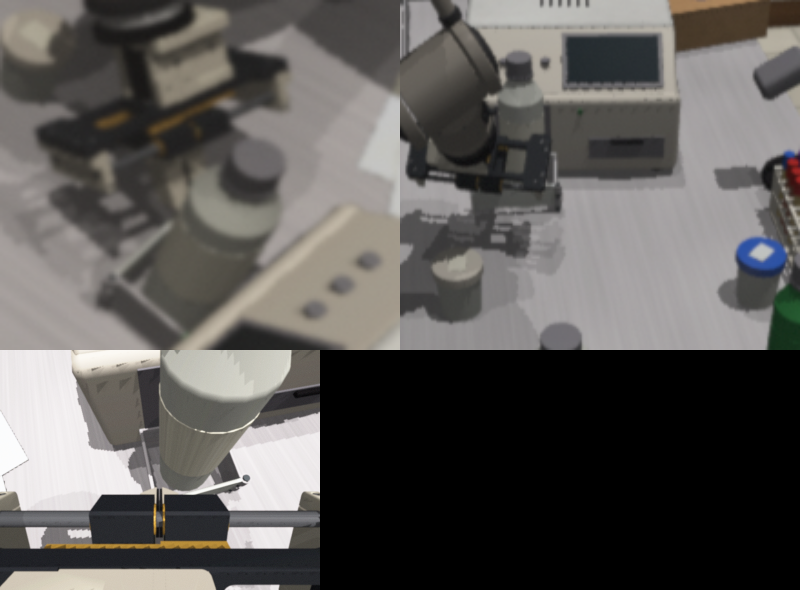

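```bash
python3 - <<'E'
from go import *
o,R,p,t=st();C=cam('wrist',o)
im=cv2.imread('pics/m7w.png');cv2.imwrite('pics/m7c.png',crop(im,250,200,520,320,2.9))
h=w2b(onz(C,(492,257),45));e=w2b(onz(C,(380,288),45));d=e-h;print(h,e,np.arctan2(-d[0],d[1]))
E
```

```text
t 22.65 tcp [448.5 226.7  46.6] phi -11.9 th 37.8 roll -0.1 tip bay [-27.3  38.3] tipz 29.2 F [-0.6  0.5  0.3] g 0.4
[-40.39878654 -49.95941182] [-44.15883392  10.84378151] 0.06176098911030088
```

View pics/m7c.png

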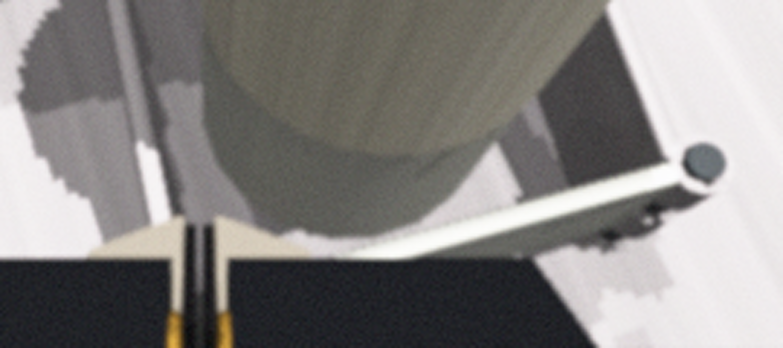

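>>> arm_command(plan=[{"tx":0.12,"ty":0.16,"tz":-0.04,"wx":0,"wy":0,"wz":0,"jaw":-1},{"tx":0.12,"ty":0.16,"tz":-0.04,"wx":0,"wy":0,"wz":0,"jaw":-1},{"tx":0,"ty":0,"tz":0,"wx":0,"wy":0,"wz":0,"jaw":-1}])

```text
time: 22.95
tool_pos: [449.0, 230.9, 46.6]
tcp_rot: [1.572, 0.912, 1.253]
contact_force: [0.4, 0.3, 0.4]
grip_width: 0.3
```

>>> arm_command(plan=[{"tx":0.09,"ty":0.12,"tz":-0.03,"wx":0,"wy":0,"wz":0,"jaw":-1},{"tx":0,"ty":0,"tz":0,"wx":0,"wy":0,"wz":0,"jaw":-1}])

```text
time: 23.15
tool_pos: [449.1, 232.4, 46.6]
tcp_rot: [1.573, 0.912, 1.253]
contact_force: [-0.8, -0.2, 0.3]
grip_width: 0.4
```

```bash
python3 look.py m8 400 200 540 330 200 80 420 260;  python3 - <<'E'
from go import *
im=cv2.imread('pics/m8w.png');cv2.imwrite('pics/m8c.png',crop(im,230,200,520,320,2.7))
E
```

```text
t 23.15 tcp [449.1 232.4  46.6] phi -11.9 th 37.8 roll -0.1 tip bay [-21.6  38.3] tipz 29.2 F [-0.8 -0.2  0.3] g 0.4
bottle est bay [15.2 30.6]
```

View pics/m8c.png

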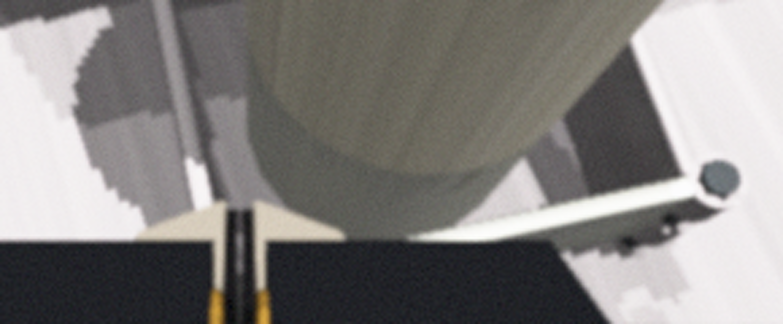

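>>> arm_command(plan=[{"tx":0.09,"ty":0.12,"tz":-0.03,"wx":0,"wy":0,"wz":0,"jaw":-1},{"tx":0.09,"ty":0.12,"tz":-0.03,"wx":0,"wy":0,"wz":0,"jaw":-1},{"tx":0,"ty":0,"tz":0,"wx":0,"wy":0,"wz":0,"jaw":-1}])

```text
time: 23.6
tool_pos: [449.7, 234.3, 46.4]
tcp_rot: [1.571, 0.914, 1.251]
contact_force: [-2.8, -8.7, 4.5]
grip_width: 0.5
```

```bash
python3 look.py m9 400 200 540 330 200 80 420 260;  python3 - <<'E'
from go import *
im=cv2.imread('pics/m9w.png');cv2.imwrite('pics/m9c.png',crop(im,230,200,520,320,2.7))
E
```

```text
t 23.6 tcp [449.7 234.3  46.4] phi -11.9 th 37.6 roll 0.0 tip bay [-19.6  38. ] tipz 28.9 F [-2.8 -8.7  4.5] g 0.5
bottle est bay [17.1 30.2]
```

View pics/m9c.png

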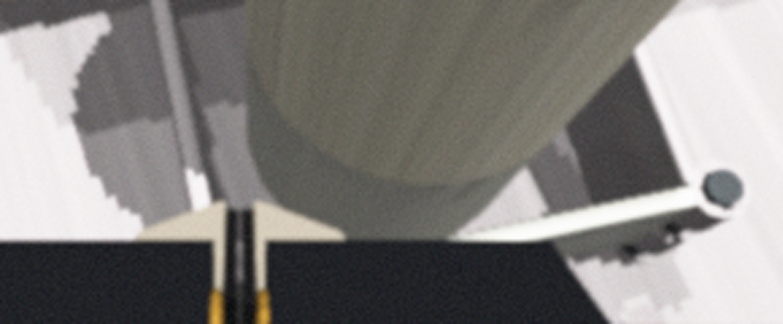

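View pics/m9.png

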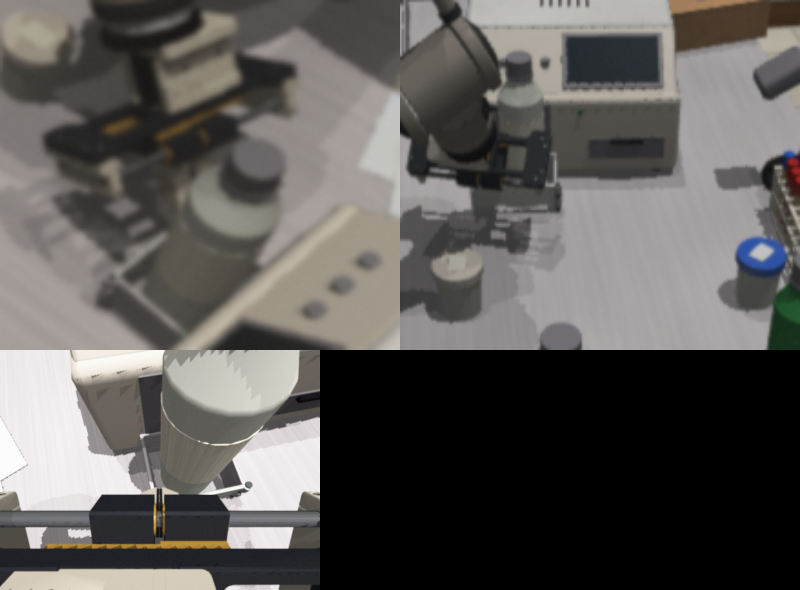

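>>> arm_command(plan=[{"tx":-0.18,"ty":-0.24,"tz":0,"wx":0,"wy":0,"wz":0,"jaw":-1},{"tx":-0.6,"ty":-0.8,"tz":0,"wx":0,"wy":0,"wz":0,"jaw":-1},{"tx":-1.2,"ty":-1.6,"tz":0,"wx":0,"wy":0,"wz":0,"jaw":-1},{"tx":-1.8,"ty":-2.4,"tz":0,"wx":0,"wy":0,"wz":0,"jaw":-1},{"tx":-3.5,"ty":0,"tz":0,"wx":0,"wy":0,"wz":0,"jaw":-1},{"tx":-3.5,"ty":0,"tz":0,"wx":0,"wy":0,"wz":0,"jaw":-1},{"tx":0,"ty":0,"tz":0,"wx":0,"wy":0,"wz":0,"jaw":-1}])

```text
time: 24.45
tool_pos: [417.4, 132.4, 103.1]
tcp_rot: [1.565, 0.912, 1.245]
contact_force: [0.5, -0.5, 0.6]
grip_width: 0.1
```

```bash
python3 look.py n1 400 200 540 330 200 80 420 260
```

```text
t 24.45 tcp [417.4 132.4 103.1] phi -11.8 th 37.8 roll 0.2 tip bay [-124.5   58.5] tipz 85.7 F [ 0.5 -0.5  0.6] g 0.1
bottle est bay [-87.7  50.8]
```

View pics/n1w.png

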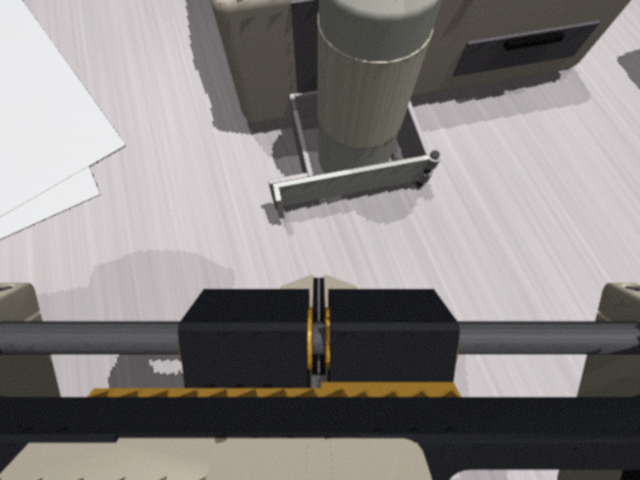

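View pics/n1.png

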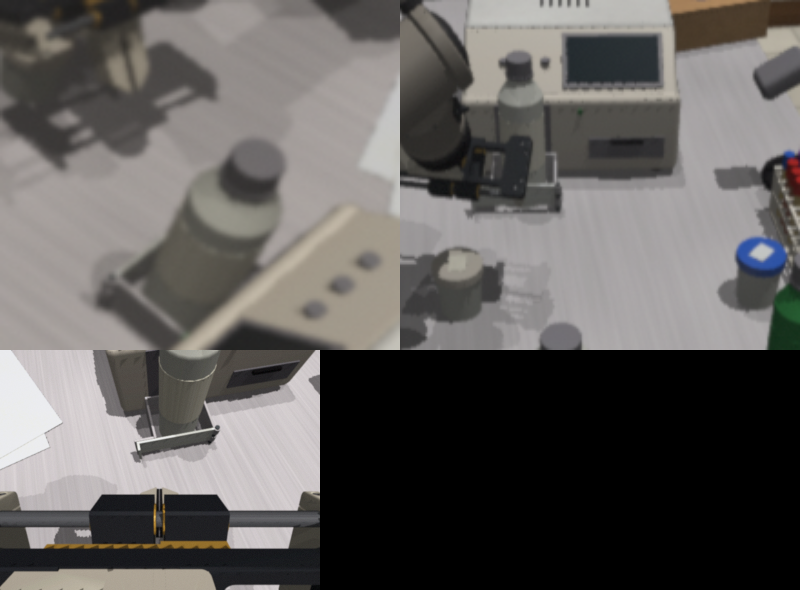

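>>> arm_command(plan=[{"tx":-3.5,"ty":-2,"tz":0,"wx":0,"wy":0,"wz":0,"jaw":-1},{"tx":-4,"ty":0,"tz":0,"wx":0,"wy":0,"wz":0,"jaw":-1},{"tx":-4,"ty":0,"tz":0,"wx":0,"wy":0,"wz":0,"jaw":-1},{"tx":0,"ty":0,"tz":0,"wx":0,"wy":0,"wz":0,"jaw":-1},{"tx":0,"ty":0,"tz":0,"wx":0,"wy":0,"wz":0,"jaw":-1}])

```text
time: 25.1
tool_pos: [389.4, 53.1, 179.2]
tcp_rot: [1.573, 0.911, 1.253]
contact_force: [0.1, -0.5, 0.6]
grip_width: 0.8
```

```bash
python3 chk.py k5 1 -1; python3 - <<'E'
from go import *
o,R,p,t=st();im=imaging.capture('wrist');cv2.imwrite('pics/w10.png',im);d=imaging.capture('side');cv2.imwrite('pics/d10.png',d);cv2.imwrite('pics/s10.png',imaging.capture('scene'))
import pickle;pickle.dump(o,open('w10.pkl','wb'))
C=cam('wrist',o);h=proj(C,[*b2w((0,0)),20])[0].astype(int);print(h)
x0,y0=max(h[0]-110,0),max(h[1]-80,0);print(x0,y0);cv2.imwrite('pics/w10c.png',crop(im,x0,y0,x0+220,y0+160,3.6))
E
```

```text
t 25.1 tcp [389.4  53.1 179.2] phi -11.9 th 37.8 roll -0.1 tip bay [-206.4   77.6] tipz 161.8 F [ 0.1 -0.5  0.6] g 0.8
t 25.2 tcp [388.7  54.  178.6] phi -11.9 th 37.8 roll -0.2 tip bay [-205.5   78.4] tipz 161.3 F [0.1 0.4 0.8] g 0.8
[349 122]
239 42
```

View pics/w10c.png

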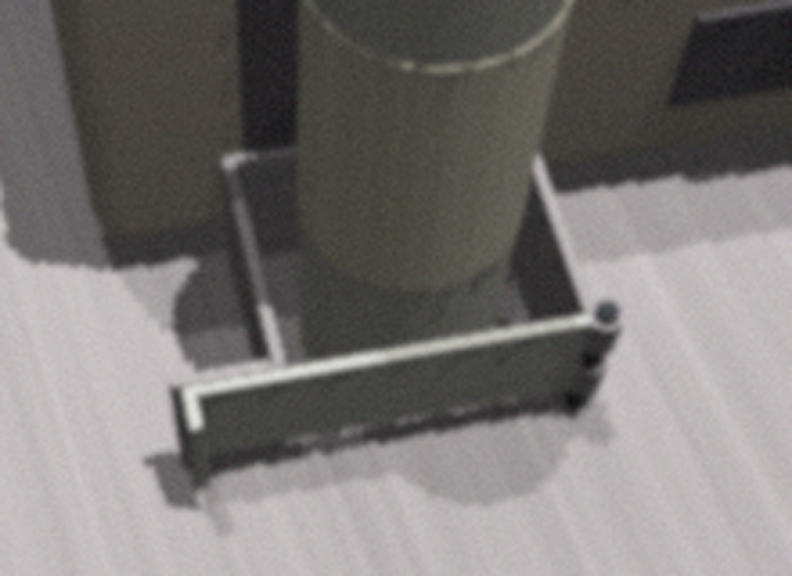

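View pics/k5.png

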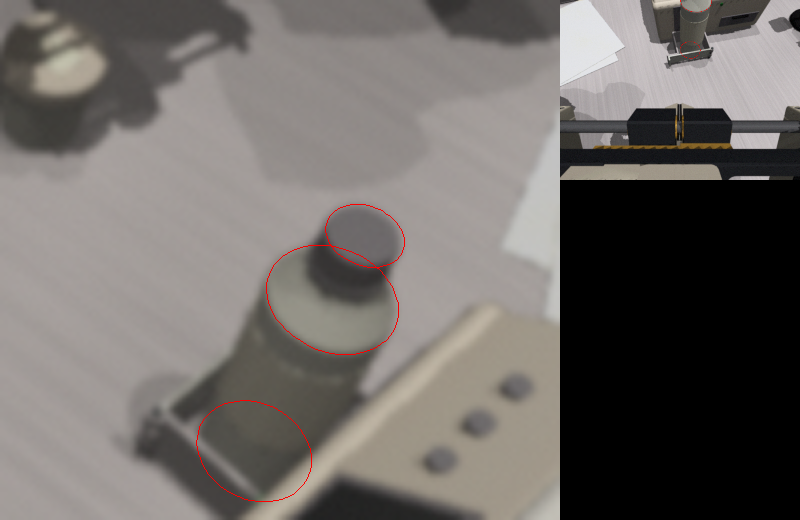

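View pics/d10.png

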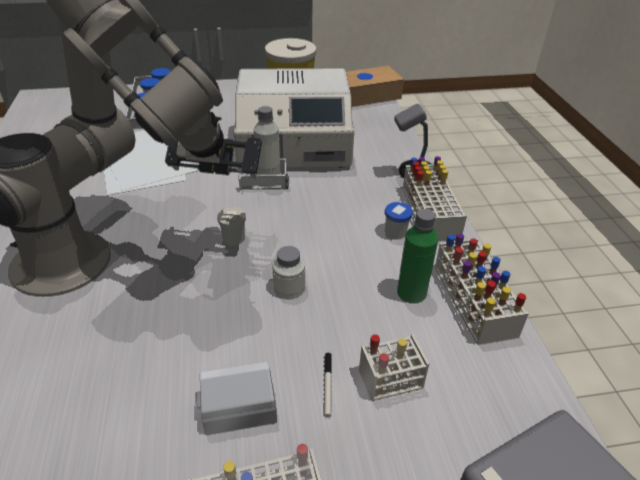

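```bash
python3 - <<'E'
from go import *
import pickle
o=pickle.load(open('w10.pkl','rb'));C=cam('wrist',o)
f=lambda x,y:w2b(onz(C,(239+x/3.6,42+y/3.6),45))
h=f(607,312);e=f(188,392);d=e-h;print('hinge',h,'end',e,'len',np.hypot(*d),'ang',np.arctan2(-d[0],d[1]))
print('top edge mid pts', f(590,322),f(400,354),f(190,390))
print('left wall',f(232,160),f(272,352),'right wall',f(540,160),f(582,310),'flange back', f(280,362),f(225,378))
S=cam('scene');s=cv2.imread('pics/s10.png')
cv2.imwrite('pics/s10c.png',crop(s,420,260,500,330,8))
# squat/far check in side
E
```

```text
hinge [-39.30056467 -50.79643789] end [-41.13287851  72.92623311] len 123.73623840124243 ang 0.014808764554635402
top edge mid pts [-41.65591409 -44.96458087] [-41.04429595  11.32706967] [-40.59104345  72.25373578]
left wall [38.90136446 44.73964843] [-32.77304925  46.98481059] right wall [ 19.26759723 -47.4073177 ] [-37.11759402 -43.91842691] flange back [-36.60118685  45.44297658] [-38.67967703  61.81480728]
```

View pics/s10c.png

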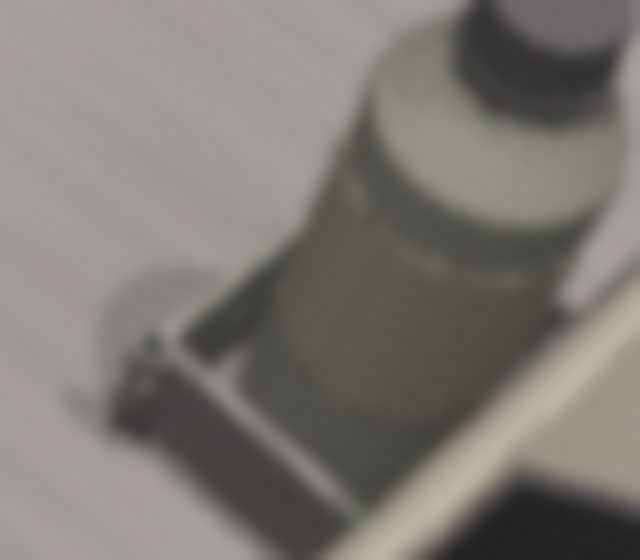

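```bash
python3 -c "
from plant import bot,readout
print(readout.get_obs()['contact_force'],readout.get_obs()['time']);print(bot.close_job())"
```

```text
[-0.31800023 -0.31709361 -0.03854971] 25.35
the job is handed in; nothing more can be done
None
```

The tall off-white bottle is standing inside the bay with the gate shut behind it, and I handed the job in at 25.35 s. I slid the bottle in with the fingertips, held about 26 mm apart and leaning back. They pushed it from behind, low down, with about 3–5 N at the wrist at each check. I then closed the fingers and swung the gate round from its outer face until it met the flange, at about 10 N.

**Last checks:**
- **Bottle:** it stands upright at about x = 0 to +2 mm, y = −1 mm in the bay frame. The scene overlay matches this, and so did the wrist view taken just before the gate was closed.
- **Gate:** the wrist view puts it at about 0.01 rad, lying against the flange.
- **Arm:** it is clear of everything, with no contact force beyond sensor noise.
- **Bystanders:** by eye, all six are where they were at the start in the final side picture.

**What disagreed:**
- **Fingertip contact:** the bottle and the gate sat about 14 mm further back from the fingertips than my finger model predicted. I positioned both by camera instead.
- **Bay fit:** the bay's flange measured 2 to 3 mm off my fitted pose, which is well within the tolerances.

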